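# Uncap the selector shaft, fit its pointer knob and set it to the long mark

### The job

Pull the grey protective cap up off the tester's selector shaft and put it down in the parts tray. Then take the pointer knob out of the tray and fit it on the flat-sided shaft: line its key up with the shaft's flat and push it fully home, down on the steel collar. Then, using the knob, turn the selector until the pointer points accurately at the long mark of the dial, and let go. Leave the other knobs, the spray can and the screwdriver where they are.

Things in the scene. Friction and masses are not known exactly. Their poses are not given: they have to be found in the camera images.
- tester: Fixed electrical tester: grey case, level white panel 260 (x) x 300 (y) mm, its top 92 mm above the bench. Origin: centre of its underside; z up. On the panel: the selector shaft at (-20, 30) mm; two binding posts and a fuse holder; a steel carrying bar along y at x = 112 mm, 10 mm thick, y -100 to 100 mm, its top 47 mm above the panel. The rest is under 15 mm high and over 80 mm from the shaft.
- post_a (a point): Centre of the foot, on the panel, of a black binding post, 21 mm diameter, 42 mm tall, fixed to the tester; 60 mm from the shaft axis, at 200 degrees counter-clockwise from the tester's +x.
- post_b (a point): The same for the other, equal binding post, 60 mm from the shaft axis at 270 degrees.
- fuse_holder (a point): Centre of the foot of a black round fuse holder, 20 mm diameter, 30 mm tall, fixed on the panel 60 mm from the shaft axis at 325 degrees.
- seat (a point): Centre of the top face of the steel collar (26 mm diameter, 4 mm high) round the selector shaft, 96 mm above the bench; fixed to the tester, with the tester's axes. A knob that is fully home has its underside here.
- zero_mark (a point): Point fixed to the tester 30 mm from the shaft axis, at the height of the collar's top, towards the long dial mark (tester's +x from the shaft): knob_nose belongs here at the end. The long black mark is drawn on the panel from 35 to 53 mm from the axis; short marks (35 to 41 mm) follow at 25, 50, 75, 100 and 125 degrees counter-clockwise.
- shaft_tip (a point): Centre of the top end of the steel selector shaft, 20 mm above the collar's top. The shaft is 16 mm in diameter with one flat 3 mm from its axis along its whole length; its top 2 mm is 0.7 mm smaller in radius. This frame turns with the shaft: z up, +x is the outward normal of the flat.
- selector (a joint): Angle of the selector shaft (rad), counter-clockwise seen from above. 0: the flat faces the long mark (tester's +x). Range -0.5 to 2.4, smooth without clicks, stays where it is left; turning takes about 0.06 N m. A fitted knob has up to 0.25 rad of play on it, so in turning it trails the knob a little. It starts 0.7 to 1.5 rad counter-clockwise of the long mark.
- cap: Loose grey protective cap over the selector shaft, upright on the collar, about 20 g: a twelve-sided cup, closed on top, 24 mm across, 30 mm high, with an 18 mm bore 25 mm deep; lifts straight off. Origin: centre of its open underside; z towards the closed top.
- knob: The pointer knob, black, about 60 g, loose and upright in the tray: a twelve-sided grip 34 mm across, from 7 to 38 mm above its underside, on a skirt 44 mm in diameter, 7 mm high, with a pointer nose 7 mm wide reaching 33 mm from the axis; a white line on top runs towards the nose. Origin: centre of its underside; z up, +x towards the nose.
- knob_nose (a point): Point on the pointer nose, 30 mm from the knob's axis, at underside height. Below, the knob has a blind bore, 17.2 mm diameter, 23 mm deep (lowest 7 mm: 18.2 mm wide), with a flat key 3.5 mm from the axis on the nose's side, from 2 mm above the underside. It goes on only with the nose over the shaft's flat: knob +x along shaft_tip +x within about 8 degrees.
- tray: Fixed yellow parts tray, open on top, 220 x 220 mm, 18 mm high, walls and floor 4 mm thick. Origin: centre of its underside. The three knobs stand in it, roughly in three of its four quarters. Tester and tray may stand either way round, left or right.
- round_knob: Bystander in the tray: knob of about the same size (38 mm high, skirt 44 mm) without a pointer nose or white line. Origin: centre of its underside.
- bar_knob: Bystander in the tray: low knob, 42 mm base, straight bar grip, 26 mm high. Origin: centre of its underside.
- spray_can: Bystander: upright metal can, 48 mm in diameter, 150 mm tall, standing on the bench between tester and tray. Origin: centre of its underside.
- screwdriver: Bystander: screwdriver about 170 mm long lying on the bench between the robot and the can. Origin: near its middle, at its underside.
There are look-alikes about, which are no part of the job. Leave any blue look-alike of the knob alone. Of the things that look like the cap, the smaller one is meant.

How it is judged:
On the way, in this order (a step that is already met when the one before it is completed fails the run):
1. the protective cap has been put down in the tray and let go (z of cap in the frame of tray below 0.03 m and x of cap in the frame of tray between -0.106 and 0.106 m and y of cap in the frame of tray between -0.106 and 0.106 m and contact force between cap and the fingers below 0.05 N and linear speed of cap below 0.03 m/s), for 0.2 s.
2. the pointer knob is fully home on the shaft, down on the collar, its key on the flat (z of knob in the frame of seat below 0.0025 m and horizontal distance between knob and seat below 0.0022 m and angle between knob's own z axis and vertical below 0.06 rad), for 0.2 s.
3. the selector has been turned with the knob until the pointer is at the long mark (all of step 2 and value of joint selector between -0.4 and 0.4 rad and horizontal distance between knob_nose and zero_mark below 0.005 m), for 0.2 s.
At the end, for the whole second after the job is handed in: Pointer knob: underside within 2.5 mm of the collar, axis within 2.2 mm of the shaft's, upright within 0.06 rad, nose within 5 mm (about 9 degrees) of the long mark; selector within 0.4 rad of it; both at rest. The cap lies in the tray, its origin inside the walls, under 30 mm above the bench (all of step 3 and z of cap in the frame of tray below 0.03 m and x of cap in the frame of tray between -0.106 and 0.106 m and y of cap in the frame of tray between -0.106 and 0.106 m and linear speed of knob below 0.02 m/s and velocity of joint selector between -0.05 and 0.05 rad/s); the robot touches nothing.
It fails at once if the round knob is moved by more than 20 mm (distance of round_knob from where it was at the start of the episode above 0.02 m).
It fails at once if the bar knob is moved by more than 20 mm (distance of bar_knob from where it was at the start of the episode above 0.02 m).
It fails at once if the spray can is moved by more than 20 mm (distance of spray_can from where it was at the start of the episode above 0.02 m).
It fails at once if the screwdriver is moved by more than 20 mm (distance of screwdriver from where it was at the start of the episode above 0.02 m).
It also fails if it takes over 69 s, if anything falls off the work surface, if the arm or the gripper's body presses on something with over 40 N, if the wrist force passes 120 N, or if a joint passes its speed limit or range.

### The arm

A 6-joint arm with a two-finger parallel gripper is mounted at the origin on the work surface. World frame = base frame: x ahead of the robot, y to its left, z up, the work surface at z = 0. Lengths are in m, angles in rad, forces in N, time in s.
With the tool pointing down it reaches from about 0.35 to 1 m from the base axis. Payload 7.1 kg.
Tool frame: the origin (TCP) lies at the very end of the fingers, on their centre line; the grasp point (between the pads) lies 19 mm behind it; z points along the fingers, y is the line along which they close (so a half turn about z gives the same grasp; the last joint's range is limited). The gripper opens to 85 mm and grips with 20 to 120 N. Pads are 22 mm wide; open, the fingers measure 114 mm over their backs; the gripper's body (76 mm by 85 mm) begins 54 mm behind the grasp point. The pads swing forward as they close: fully open they stand 13 mm farther back than shut.
Start: joints at [1.196, 0.423, 1.63, -0, 1.089, -0.019], TCP at [0.218, 0.586, 0.209] pointing down, gripper open.
Joint ranges: [-3, 3], [-0.9, 2.11], [0.09, 2.58], [-1.31, 4.45], [0.11, 2.69], [-2.54, 2.54]. Speed limits (rad/s): [2.39, 2.39, 3.01, 3.14, 3.14, 3.14].

### API

Orientations are given as a unit quaternion [x, y, z, w].
In Python, from plant import ctrl, eyes gives the robot as it stands.
- The arm moves only by the tool carry_out, never from a script. Its argument "series" is a list of rows, each an object of numbers: "rx", "ry", "rz": the turn, a rotation vector about the tool's x, y, z normalised to -1 to 1, where 1 is 120 degrees; "x", "y", "z": the shift along the tool's x, y, z normalised to -1 to 1, where 1 is 15 cm; "gripper": the opening, from 0 (shut) to 1 (fully open). A call has 1 to 8 rows; each row shifts and turns the commanded pose from where the row before left it, along the tool's axes as they then stand; what a row does not reach is not made up. A row lasts 1/8 s, in which the tool goes at most 62.5 mm and 10.7 degrees, less where a joint would pass 70% of its speed; a pose out of reach is approached as far as the arm can. A call with a number of a shift or a turn outside -1 to 1 is refused whole. A call with a gripper value outside its range is refused whole. The fingers move at their own pace and stop on an object; "grip_force" is the grip in N (left out, the last holds). Time passes only in rows, so rows that do not move let the fingers close. It gives the time, the measured TCP pose, the force, the opening and the grip force at its end, in the units of the state.
- ctrl.get_state(): the state, without advancing time (a new reading comes with each control period).
- eyes.read_camera(name): name is "side" or "top"; returns the picture (480x640x3 uint8, red, green, blue); there is no depth.
- eyes.camera_params(name): a dict with "intrinsics" (3x3 intrinsics, pixels), "world_to_cam" (4x4, takes a point from world to camera coordinates). Camera axes: x right, y down, z forward; pixel columns grow to the right and rows downward; lengths in m; the calibration is good to about 2 mm. A picture is of the moment at which its call begins. camera_params takes no time and is no camera call.
- ctrl.finish_job(): hands the job in; it is judged then, once.
The state is a dict: "clock": time; "joints": joint angles; "joint_velocities": joint speeds; "tau": joint torques, N m; "eef_pos": TCP position; "orientation": TCP orientation; "contact_force": force on the tool from outside, world axes, zero at the start; "ft_torque": the same for the moment, N m; "finger_gap": opening from 0.0 (shut) to 1.0 (fully open); "grip_force": force on a finger pad.
Only numpy, scipy, OpenCV 4.12 (cv2) and the standard library are available. Lean on these libraries where they do the work, as an engineer would, in place of code of your own. Each camera call takes 0.05 s, during which the arm holds its last target. There are 200 camera calls.

## Working session

There is one attempt and no reset: what is moved stays moved. The work goes in short steps, Python scripts to look and compute and a tool call to move; the robot and the scene stay as the last step left them, time stands still between calls to the robot, and variables do not carry over. Pictures are saved under pics/ and viewed, at most 10 in all, crops included, and the job is handed in when it is done.

Besides the shell and the picture viewer there is one more tool, called after ">>>" as name(argument=value, ...), one argument or row to a line, values as JSON. carry_out: Moves the arm, as the interface text tells. Its arguments: {"type":"object","properties":{"series":{"type":"array","items":{"type":"object","properties":{"rx":{"type":"number","minimum":-1,"maximum":1},"ry":{"type":"number","minimum":-1,"maximum":1},"rz":{"type":"number","minimum":-1,"maximum":1},"x":{"type":"number","minimum":-1,"maximum":1},"y":{"type":"number","minimum":-1,"maximum":1},"z":{"type":"number","minimum":-1,"maximum":1},"gripper":{"type":"number"}}}},"grip_force":{"type":"number"}},"required":["series"]}

```bash
mkdir -p pics
cat > h.py <<'E'
import numpy as np, cv2
from plant import ctrl, eyes
def par(n):
    p=eyes.camera_params(n); return np.array(p["intrinsics"],float),np.array(p["world_to_cam"],float)
def ray(n,uv,z):
    K,T=par(n); R=T[:3,:3]; c=-R.T@T[:3,3]
    d=R.T@np.linalg.inv(K)@np.array([uv[0],uv[1],1.]); return c+d*(z-c[2])/d[2]
def proj(n,P):
    K,T=par(n); q=K@(T[:3,:3]@np.array(P,float)+T[:3,3]); return q[:2]/q[2]
def snap(n,f,box=None,s=1):
    im=eyes.read_camera(n); cv2.imwrite('pics/raw_'+f,im[...,::-1])
    if box: im=im[box[1]:box[3],box[0]:box[2]]
    im=cv2.resize(im,None,fx=s,fy=s,interpolation=cv2.INTER_CUBIC); cv2.imwrite('pics/'+f,im[...,::-1])
E
python3 - <<'E'
from h import *
snap('top','t0.png',s=1.25);snap('side','s0.png',s=1.25)
s=ctrl.get_state();print(s)
for n in('top','side'):
    K,T=par(n);print(K,-T[:3,:3].T@T[:3,3])
E
```

```text
{'clock': 0.1, 'joints': array([ 1.19598781e+00,  4.23797376e-01,  1.63063372e+00,  1.78196431e-05,
        1.08858271e+00, -1.89949231e-02]), 'joint_velocities': array([-0.00015731, -0.00017363, -0.00259073,  0.00104172, -0.00104308,
        0.00074513]), 'tau': array([ 9.24675214e-05, -5.58425045e+01, -2.82448536e+01,  5.61276295e-05,
        2.98735155e-03,  9.72701855e-06]), 'eef_pos': array([0.21749286, 0.58536579, 0.20859495]), 'orientation': array([ 1.76973827e-01,  9.84215302e-01, -6.95302299e-04, -1.46749771e-04]), 'contact_force': array([0.12238736, 0.04716074, 0.44072622]), 'ft_torque': array([-0.0209977 ,  0.00450105,  0.04833336]), 'grip_force': 0.0, 'finger_gap': 1.0012368176286794}
[[505.34453809   0.         314.12959704]
 [  0.         505.34453809 239.79522101]
 [  0.           0.           1.        ]] [0.35727182 0.06616823 1.14068027]
[[448.48526374   0.         311.7466594 ]
 [  0.         448.48526374 231.6451388 ]
 [  0.           0.           1.        ]] [0.36927848 0.60173557 0.75380537]
```

View pics/t0.png

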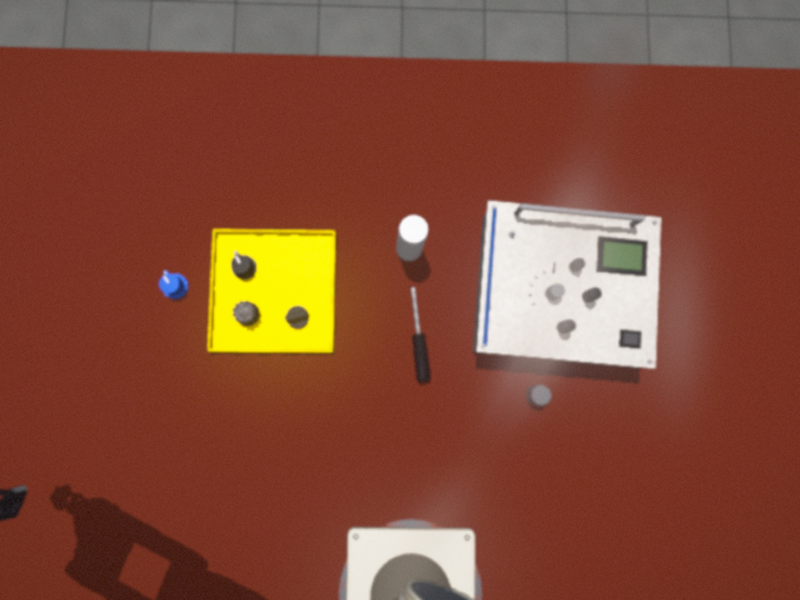

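View pics/s0.png

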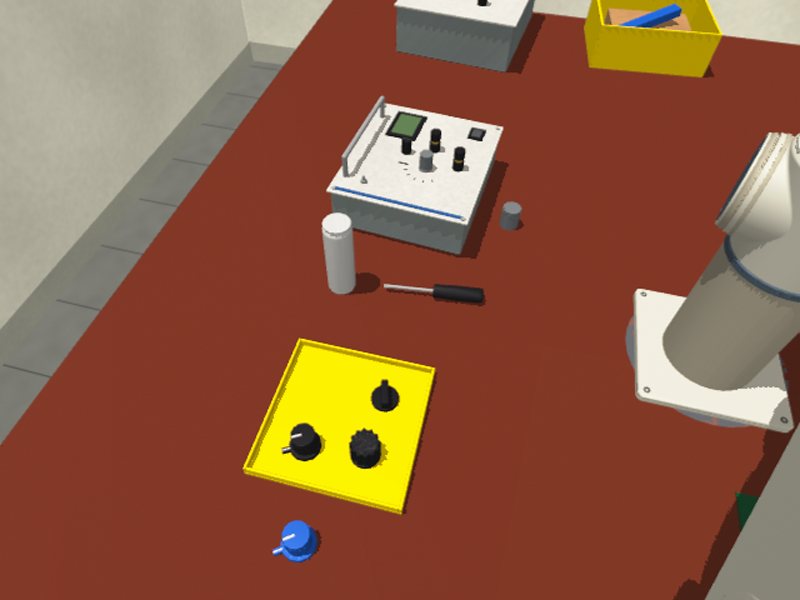

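The top view shows the tester on the right, with the cap at about (555,293). The pointer knob is in the tray at (242,265), and the empty quarter is at about (300,265). Next I'll look at enlarged crops.

Run:
```python
import cv2,numpy as np
a=cv2.imread('pics/raw_t0.png');b=cv2.imread('pics/raw_s0.png')
r=lambda im,x,y,w,h:cv2.resize(im[y:y+h,x:x+w],(400,300),interpolation=cv2.INTER_CUBIC)
# top: tester 376..536 x 155..; scale 2.5 ; fine crops scale 5
cv2.imwrite('pics/c1.png',np.vstack([np.hstack([r(a,375,155,160,120)*1,r(a,410,200,80,60)]),np.hstack([r(a,160,190,80,60),r(b,200,330,80,60)])]))
c=np.vstack([np.hstack([r(b,310,100,80,60),r(b,260,70,160,120)]),np.hstack([r(a,160,170,120,90)*1,r(b,190,260,160,120)])])
cv2.imwrite('pics/c2.png',c)
```

```text
(no output)
```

View pics/c1.png

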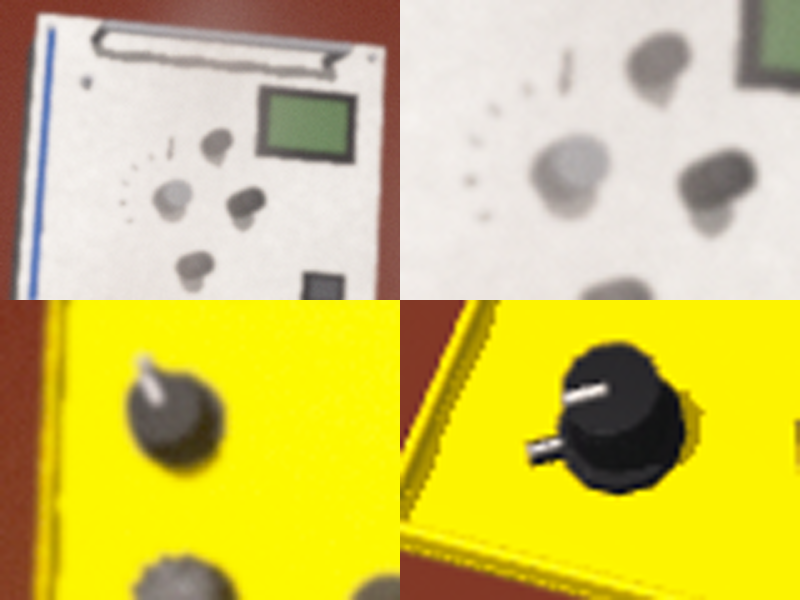

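View pics/c2.png

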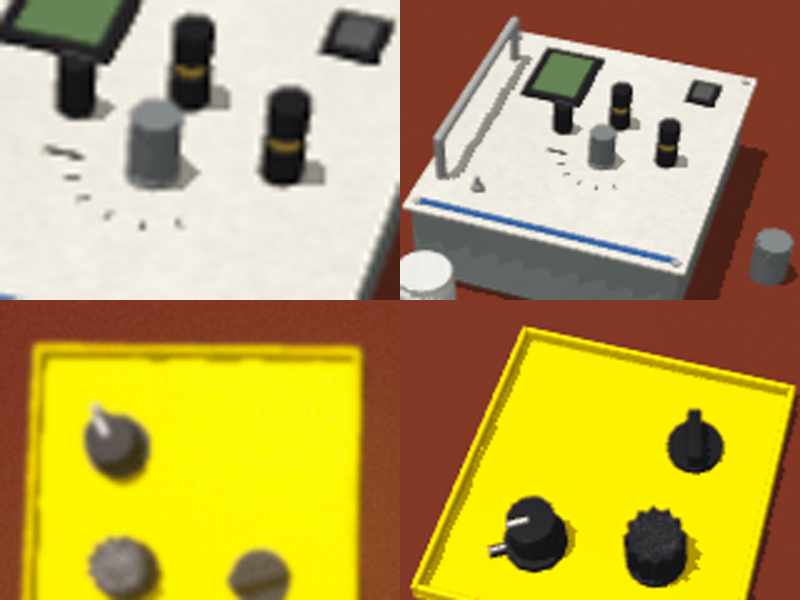

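```bash
cat >> h.py <<'E'
from scipy.optimize import least_squares
def fit(feats,p0):
    # feats: (cam, local xyz, uv); pose x,y,yaw
    def f(p):
        c,s=np.cos(p[2]),np.sin(p[2]); r=[]
        for n,l,uv in feats:
            r+=list(proj(n,[p[0]+c*l[0]-s*l[1],p[1]+s*l[0]+c*l[1],l[2]])-uv)
        return np.array(r)
    o=least_squares(f,p0,loss='soft_l1'); return o.x,f(o.x).reshape(-1,2).round(1)
E
python3 - <<'E'
from h import *
S=np.array([-.02,.03]);pol=lambda r,a,z:[*(S+r*np.array([np.cos(np.radians(a)),np.sin(np.radians(a))])),z]
A=lambda x,y:(375+x/2.5,155+y/2.5); B=lambda x,y:(410+(x-400)/5,200+y/5)
C=lambda x,y:(310+x/5,100+y/5); D=lambda x,y:(260+(x-400)/2.5,70+y/2.5)
F=[('top',[.13,.15,.092],A(37,13)),('top',[.13,-.15,.092],A(386,47)),('top',[-.13,-.15,.092],(524.8,293.6)),
('top',pol(53,0,0)[:0] or pol(.053,0,.092),B(567,50)),('top',pol(.035,0,.092),B(565,90)),('top',[*S,.126],B(583,160)),
('side',[.13,-.15,.092],D(520,32)),('side',[-.13,-.15,.092],D(757,80)),('side',[.13,.15,.092],D(403,207)),('side',[-.13,.15,.092],D(683,268)),
('side',[*S,.126],C(157,115)),('side',pol(.053,0,.092),C(45,149)),('side',pol(.035,0,.092),C(82,156)),
('side',pol(.06,200,.134),C(291,96)),('side',pol(.06,270,.134),C(194,22))]
p,r=fit(F,[.4,-.15,0]);print('tester',p);print(r.tolist())
c,s=np.cos(p[2]),np.sin(p[2]);print('shaft',p[:2]+np.array([[c,-s],[s,c]])@S)
print('cap rays',ray('top',B(583,160),.126),ray('side',C(157,115),.126))
E_=lambda x,y:(160+x/5,190+(y-300)/5);G=lambda x,y:(200+(x-400)/5,330+(y-300)/5)
F=[('top',[0,0,.042],E_(172,402)),('top',[.033,0,.011],E_(142,358)),('side',[0,0,.042],G(611,390)),('side',[.033,0,.0075],G(530,453)),('side',[.017,0,.042],G(565,399))]
p,r=fit(F,[.4,.3,0]);print('knob',p);print(r.tolist())
print(ray('top',E_(172,402),.042),ray('side',G(611,390),.042))
H=lambda x,y:(160+x*.3,170+(y-300)*.3)
for q in [(33,343),(361,345),(-1,-1)]: print('tray',ray('top',H(*q),.018))
for q in [(168,282),(268,282),(266,184),(170,184)]: print('tray',ray('top',q,.018))
print('can',ray('top',(413/1.25,228/1.25),.15),'bigcap',ray('top',(540/1.25,395/1.25),.03))
E
```

```text
tester [ 0.53060211 -0.26005815 -0.07436923]
[[0.7, 0.6], [-0.6, 0.2], [-0.1, 1.2], [0.1, 0.3], [-0.0, 0.6], [0.1, 0.5], [-2.6, -1.2], [-0.3, -0.9], [-0.7, -0.7], [0.5, 2.1], [-0.3, -0.6], [-0.4, -0.2], [-0.5, 0.0], [-0.4, 0.2], [-0.2, 0.3]]
shaft [ 0.51288641 -0.22865506]
cap rays [ 0.51391814 -0.22856959  0.126     ] [ 0.51170331 -0.22659947  0.126     ]
knob [0.56145505 0.30788703 0.56840363]
[[-1.7, 1.0], [-0.1, 0.2], [0.1, -1.4], [-0.1, 0.1], [-0.6, -0.3]]
[0.56386662 0.30421342 0.042     ] [0.56081696 0.31026403 0.042     ]
tray [0.6303352  0.36738403 0.018     ]
tray [0.63389959 0.14558172 0.018     ]
tray [0.87489337 0.40394383 0.018     ]
tray [0.40709126 0.35964375 0.018     ]
tray [0.41086236 0.14003522 0.018     ]
tray [0.63262178 0.15075744 0.018     ]
tray [0.62779868 0.36702445 0.018     ]
can [0.60641952 0.01175066 0.15      ] bigcap [ 0.34225825 -0.22078605  0.03      ]
```

```bash
cat >> h.py <<'E'
def wrap(a): return (a+180)%360-180
def plan(pos,yaw=None,N=None,start=None):
    s=ctrl.get_state()
    if start is None:
        q=s['orientation']; y=np.degrees(np.arctan2(1-2*(q[0]**2+q[2]**2),2*(q[0]*q[1]-q[2]*q[3]))); p=np.array(s['eef_pos'])
    else: p,y=np.array(start[:3]),start[3]
    if yaw is None: yaw=y
    d=np.array(pos)-p; dy=wrap(yaw-y)
    n=N or int(max(np.ceil(np.linalg.norm(d)/.058),np.ceil(abs(dy)/10.4),1))
    print('from',p.round(4),round(y,2),'rows',n,'t',s['clock'])
    for i in range(n):
        a=np.radians(y+dy*i/n); Y=np.array([np.cos(a),np.sin(a),0]);Z=np.array([0,0,-1]);X=np.cross(Y,Z)
        v=d/n; print('  x %.3f y %.3f z %.3f rz %.3f'%(v@X/.15,v@Y/.15,v@Z/.15,-dy/n/120))
    return [*pos,yaw]
E
python3 - <<'E'
from h import *
a=plan([.513,-.2285,.21],51)
b=plan([.513,-.2285,.101],start=a)
E
```

```text
from [0.2175 0.5854 0.2086] 69.61 rows 15 t 0.1
  x -0.249 y -0.293 z -0.001 rz 0.010
  x -0.255 y -0.288 z -0.001 rz 0.010
  x -0.262 y -0.282 z -0.001 rz 0.010
  x -0.268 y -0.277 z -0.001 rz 0.010
  x -0.274 y -0.271 z -0.001 rz 0.010
  x -0.279 y -0.265 z -0.001 rz 0.010
  x -0.285 y -0.259 z -0.001 rz 0.010
  x -0.291 y -0.252 z -0.001 rz 0.010
  x -0.296 y -0.246 z -0.001 rz 0.010
  x -0.301 y -0.240 z -0.001 rz 0.010
  x -0.306 y -0.233 z -0.001 rz 0.010
  x -0.311 y -0.226 z -0.001 rz 0.010
  x -0.316 y -0.219 z -0.001 rz 0.010
  x -0.321 y -0.213 z -0.001 rz 0.010
  x -0.325 y -0.206 z -0.001 rz 0.010
from [ 0.513  -0.2285  0.21  ] 51 rows 2 t 0.1
  x 0.000 y 0.000 z 0.363 rz 0.000
  x 0.000 y 0.000 z 0.363 rz 0.000
```

>>> carry_out(
  series=[
    {"x": -0.249,"y": -0.293,"z": 0,"rz": 0.01,"gripper": 0.6},
    {"x": -0.255,"y": -0.288,"rz": 0.01,"gripper": 0.6},
    {"x": -0.262,"y": -0.282,"rz": 0.01,"gripper": 0.6},
    {"x": -0.268,"y": -0.277,"rz": 0.01,"gripper": 0.6},
    {"x": -0.274,"y": -0.271,"rz": 0.01,"gripper": 0.6},
    {"x": -0.279,"y": -0.265,"rz": 0.01,"gripper": 0.6},
    {"x": -0.285,"y": -0.259,"rz": 0.01,"gripper": 0.6},
    {"x": -0.291,"y": -0.252,"rz": 0.01,"gripper": 0.6},
  ],
)

```text
invalid input
```

>>> carry_out(
  series=[
    {"x": -0.296,"y": -0.246,"rz": 0.01,"gripper": 0.6},
    {"x": -0.301,"y": -0.24,"rz": 0.01,"gripper": 0.6},
    {"x": -0.306,"y": -0.233,"rz": 0.01,"gripper": 0.6},
    {"x": -0.311,"y": -0.226,"rz": 0.01,"gripper": 0.6},
    {"x": -0.316,"y": -0.219,"rz": 0.01,"gripper": 0.6},
    {"x": -0.321,"y": -0.213,"rz": 0.01,"gripper": 0.6},
    {"x": -0.325,"y": -0.206,"rz": 0.01,"gripper": 0.6},
    {"gripper": 0.6},
  ],
)

```text
invalid input
```

Run:
```python
from h import *
plan([.513,-.2285,.101],51)
```

```text
from [0.2175 0.5854 0.2086] 69.61 rows 16 t 0.1
  x -0.234 y -0.275 z 0.045 rz 0.010
  x -0.239 y -0.270 z 0.045 rz 0.010
  x -0.245 y -0.265 z 0.045 rz 0.010
  x -0.250 y -0.260 z 0.045 rz 0.010
  x -0.255 y -0.255 z 0.045 rz 0.010
  x -0.260 y -0.250 z 0.045 rz 0.010
  x -0.265 y -0.245 z 0.045 rz 0.010
  x -0.270 y -0.239 z 0.045 rz 0.010
  x -0.275 y -0.234 z 0.045 rz 0.010
  x -0.280 y -0.228 z 0.045 rz 0.010
  x -0.284 y -0.222 z 0.045 rz 0.010
  x -0.289 y -0.216 z 0.045 rz 0.010
  x -0.293 y -0.211 z 0.045 rz 0.010
  x -0.297 y -0.205 z 0.045 rz 0.010
  x -0.301 y -0.198 z 0.045 rz 0.010
  x -0.305 y -0.192 z 0.045 rz 0.010
```

>>> carry_out(
  series=[
    {"x": -0.249,"y": -0.293,"z": 0,"rx": 0,"ry": 0,"rz": 0.01,"gripper": 0.6},
    {"x": -0.255,"y": -0.288,"z": 0,"rx": 0,"ry": 0,"rz": 0.01,"gripper": 0.6},
    {"x": -0.262,"y": -0.282,"z": 0,"rx": 0,"ry": 0,"rz": 0.01,"gripper": 0.6},
    {"x": -0.268,"y": -0.277,"z": 0,"rx": 0,"ry": 0,"rz": 0.01,"gripper": 0.6},
    {"x": -0.274,"y": -0.271,"z": 0,"rx": 0,"ry": 0,"rz": 0.01,"gripper": 0.6},
    {"x": -0.279,"y": -0.265,"z": 0,"rx": 0,"ry": 0,"rz": 0.01,"gripper": 0.6},
    {"x": -0.285,"y": -0.259,"z": 0,"rx": 0,"ry": 0,"rz": 0.01,"gripper": 0.6},
    {"x": -0.291,"y": -0.252,"z": 0,"rx": 0,"ry": 0,"rz": 0.01,"gripper": 0.6},
  ],
)

```text
clock: 1.1
eef_pos: [0.3767, 0.1503, 0.2094]
orientation: [0.259, 0.966, 0.0, 0.0]
contact_force: [1.2, 0.5, -0.3]
finger_gap: 0.601
grip_force: 0.0
```

>>> carry_out(
  series=[
    {"x": -0.296,"y": -0.246,"z": 0,"rx": 0,"ry": 0,"rz": 0.01,"gripper": 0.6},
    {"x": -0.301,"y": -0.24,"z": 0,"rx": 0,"ry": 0,"rz": 0.01,"gripper": 0.6},
    {"x": -0.306,"y": -0.233,"z": 0,"rx": 0,"ry": 0,"rz": 0.01,"gripper": 0.6},
    {"x": -0.311,"y": -0.226,"z": 0,"rx": 0,"ry": 0,"rz": 0.01,"gripper": 0.6},
    {"x": -0.316,"y": -0.219,"z": 0,"rx": 0,"ry": 0,"rz": 0.01,"gripper": 0.6},
    {"x": -0.321,"y": -0.213,"z": 0,"rx": 0,"ry": 0,"rz": 0.01,"gripper": 0.6},
    {"x": -0.325,"y": -0.206,"z": 0,"rx": 0,"ry": 0,"rz": 0.01,"gripper": 0.6},
    {"x": 0,"y": 0,"z": 0,"rx": 0,"ry": 0,"rz": 0,"gripper": 0.6},
  ],
)

```text
clock: 2.1
eef_pos: [0.5181, -0.2302, 0.2089]
orientation: [0.331, 0.944, -0.0, 0.0]
contact_force: [-0.3, 1.1, 0.6]
finger_gap: 0.601
grip_force: 0.0
```

Run:
```python
from h import *
plan([.513,-.2285,.101],51)
```

```text
from [ 0.5181 -0.2302  0.2089] 51.39 rows 2 t 2.1
  x 0.017 y -0.006 z 0.360 rz 0.002
  x 0.017 y -0.006 z 0.360 rz 0.002
```

>>> carry_out(
  series=[
    {"x": 0.034,"y": -0.012,"z": 0.2,"rx": 0,"ry": 0,"rz": 0,"gripper": 0.6},
    {"x": 0,"y": 0,"z": 0.26,"rx": 0,"ry": 0,"rz": 0,"gripper": 0.6},
    {"x": 0,"y": 0,"z": 0.26,"rx": 0,"ry": 0,"rz": 0,"gripper": 0.6},
    {"x": 0,"y": 0,"z": 0,"rx": 0,"ry": 0,"rz": 0,"gripper": 0.6},
    {"x": 0,"y": 0,"z": 0,"rx": 0,"ry": 0,"rz": 0,"gripper": 0},
    {"x": 0,"y": 0,"z": 0,"rx": 0,"ry": 0,"rz": 0,"gripper": 0},
    {"x": 0,"y": 0,"z": 0,"rx": 0,"ry": 0,"rz": 0,"gripper": 0},
    {"x": 0,"y": 0,"z": 0,"rx": 0,"ry": 0,"rz": 0,"gripper": 0},
  ],
  grip_force=25,
)

```text
clock: 3.1
eef_pos: [0.5106, -0.2284, 0.1045]
orientation: [0.328, 0.945, -0.003, 0.0]
contact_force: [-14.5, -15.9, 16.3]
finger_gap: 0.137
grip_force: 25.5
```

Run:
```python
from h import *
a=plan([.513,-.2285,.22],51,N=3)
b=plan([.45,0,.22],51,start=a)
c=plan([.575,.2,.22],51,start=b)
```

```text
from [ 0.5106 -0.2284  0.1045] 51.69 rows 3 t 3.1
  x -0.004 y 0.003 z -0.257 rz 0.002
  x -0.004 y 0.003 z -0.257 rz 0.002
  x -0.004 y 0.003 z -0.257 rz 0.002
from [ 0.513  -0.2285  0.22  ] 51 rows 5 t 3.1
  x 0.257 y 0.184 z 0.000 rz 0.000
  x 0.257 y 0.184 z 0.000 rz 0.000
  x 0.257 y 0.184 z 0.000 rz 0.000
  x 0.257 y 0.184 z 0.000 rz 0.000
  x 0.257 y 0.184 z 0.000 rz 0.000
from [0.45 0.   0.22] 51 rows 5 t 3.1
  x 0.038 y 0.312 z 0.000 rz 0.000
  x 0.038 y 0.312 z 0.000 rz 0.000
  x 0.038 y 0.312 z 0.000 rz 0.000
  x 0.038 y 0.312 z 0.000 rz 0.000
  x 0.038 y 0.312 z 0.000 rz 0.000
```

Run:
```python
from h import *
snap('side','s1.png',(280,60,440,180),4)
```

```text
(no output)
```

View pics/s1.png

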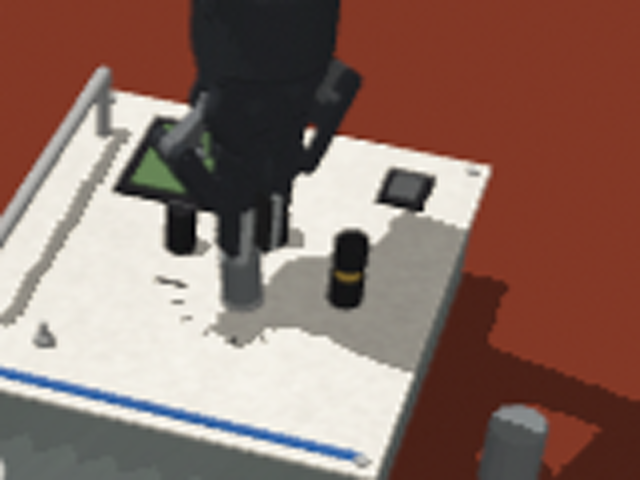

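The cap at (240,270) appears to be between the fingers, so I'll lift and check it.

>>> carry_out(
  series=[
    {"x": 0,"y": 0,"z": -0.1,"rx": 0,"ry": 0,"rz": 0,"gripper": 0},
    {"x": 0,"y": 0,"z": -0.2,"rx": 0,"ry": 0,"rz": 0,"gripper": 0},
    {"x": 0,"y": 0,"z": -0.25,"rx": 0,"ry": 0,"rz": 0,"gripper": 0},
    {"x": 0,"y": 0,"z": -0.25,"rx": 0,"ry": 0,"rz": 0,"gripper": 0},
  ],
)

```text
clock: 3.65
eef_pos: [0.5125, -0.225, 0.2244]
orientation: [0.329, 0.944, -0.0, 0.001]
contact_force: [0.2, 0.5, -0.4]
finger_gap: -0.004
grip_force: 0.0
```

Run:
```python
from h import *
snap('side','s2.png',(240,0,440,150),4)
snap('top','t2.png')
```

```text
(no output)
```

View pics/s2.png

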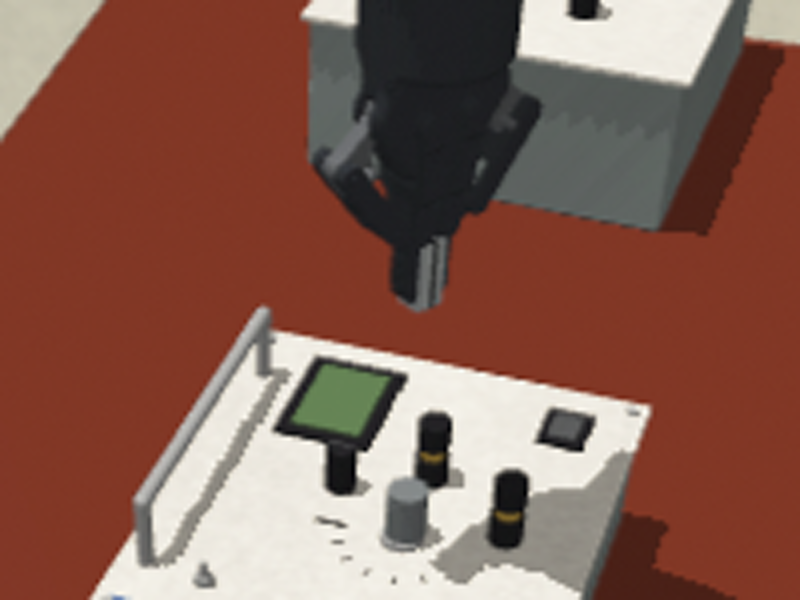

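Run:
```python
from h import *
s=ctrl.get_state();print(s['eef_pos'],s['joints'])
print(proj('side',s['eef_pos']),'seen',240+420/4,305/4,proj('top',s['eef_pos']))
for z in(.124,.126,.128):print(ray('side',(240+408/4,492/4),z))
im=cv2.imread('pics/raw_t2.png');cv2.imwrite('pics/t2c.png',cv2.resize(im[170:290,380:540],None,fx=5,fy=5,interpolation=cv2.INTER_CUBIC))
```

```text
[ 0.51512702 -0.22617279  0.22758494] [-4.34966126e-01  3.05490066e-01  1.76113134e+00  1.82352976e-04
  1.06422331e+00 -1.33599731e+00]
[342.68573518  82.94249518] seen 345.0 76.25 [461.02170976 223.23402082]
[ 0.51083937 -0.22960271  0.124     ]
[ 0.51038983 -0.22696272  0.126     ]
[ 0.5099403  -0.22432274  0.128     ]
```

View pics/t2c.png

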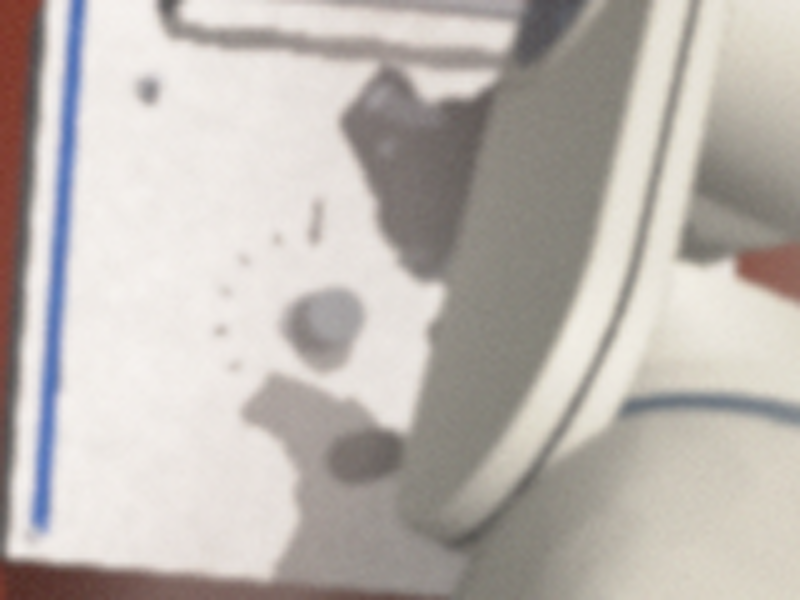

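Run:
```python
from h import *
for z in(.22,.23,.24,.25):
    p=ray('side',(345,76.5),z);print(p, ray('top',(380+425/5,170+275/5),z))
for i in range(3):
    s=ctrl.get_state();print(s['clock'],s['eef_pos'],s['joint_velocities'].round(3))
```

```text
[ 0.5176746  -0.26374093  0.22      ] [ 0.51325829 -0.23598431  0.22      ]
[ 0.51489463 -0.24752759  0.23      ] [ 0.51156404 -0.23270247  0.23      ]
[ 0.51211467 -0.23131426  0.24      ] [ 0.50986979 -0.22942063  0.24      ]
[ 0.5093347  -0.21510092  0.25      ] [ 0.50817553 -0.22613879  0.25      ]
3.75 [ 0.51512702 -0.22617279  0.22758494] [-0.001  0.049  0.056 -0.002 -0.054 -0.002]
3.75 [ 0.51512702 -0.22617279  0.22758494] [-0.001  0.049  0.056 -0.002 -0.054 -0.002]
3.75 [ 0.51512702 -0.22617279  0.22758494] [-0.001  0.049  0.056 -0.002 -0.054 -0.002]
```

>>> carry_out(
  series=[
    {"x": 0,"y": 0,"z": 0,"rx": 0,"ry": 0,"rz": 0,"gripper": 0.35},
    {"x": 0,"y": 0,"z": 0,"rx": 0,"ry": 0,"rz": 0,"gripper": 0.35},
  ],
)

```text
clock: 4.0
eef_pos: [0.5114, -0.2246, 0.2207]
orientation: [0.329, 0.944, 0.0, -0.001]
contact_force: [0.4, -0.3, 0.4]
finger_gap: 0.349
grip_force: 0.0
```

Run:
```python
from h import *
for i in range(3):
    s=ctrl.get_state();print(s['clock'],s['eef_pos'],s['finger_gap'],s['contact_force'])
    eyes.read_camera('side')
```

```text
4.0 [ 0.51140309 -0.22457241  0.2207336 ] 0.3488345150030828 [ 0.36266726 -0.29609444  0.41766423]
4.05 [ 0.5113684  -0.22458155  0.22049439] 0.3481996494873667 [-0.22930151 -0.66336793  0.19412735]
4.1 [ 0.51142826 -0.22462672  0.22040308] 0.3536574632889242 [-0.65267179 -0.0228927   0.23826487]
```

Run:
```python
from h import *
plan([.5128,-.2275,.093],51,N=3)
```

```text
from [ 0.5115 -0.2247  0.2204] 51.62 rows 3 t 4.15
  x -0.006 y -0.003 z 0.283 rz 0.002
  x -0.006 y -0.003 z 0.283 rz 0.002
  x -0.006 y -0.003 z 0.283 rz 0.002
```

>>> carry_out(
  series=[
    {"x": -0.018,"y": -0.01,"z": 0.2,"rx": 0,"ry": 0,"rz": 0.005,"gripper": 0.6},
    {"x": 0,"y": 0,"z": 0.3,"rx": 0,"ry": 0,"rz": 0,"gripper": 0.6},
    {"x": 0,"y": 0,"z": 0.25,"rx": 0,"ry": 0,"rz": 0,"gripper": 0.6},
    {"x": 0,"y": 0,"z": 0.1,"rx": 0,"ry": 0,"rz": 0,"gripper": 0.6},
    {"x": 0,"y": 0,"z": 0,"rx": 0,"ry": 0,"rz": 0,"gripper": 0.6},
    {"x": 0,"y": 0,"z": 0,"rx": 0,"ry": 0,"rz": 0,"gripper": 0.6},
  ],
  grip_force=25,
)

```text
clock: 4.9
eef_pos: [0.5142, -0.2283, 0.095]
orientation: [0.334, 0.943, -0.0, 0.001]
contact_force: [-0.2, 0.3, -0.2]
finger_gap: 0.6
grip_force: 0.0
```

Run:
```python
from h import *
snap('side','s3.png',(290,80,420,180),5)
```

```text
(no output)
```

View pics/s3.png

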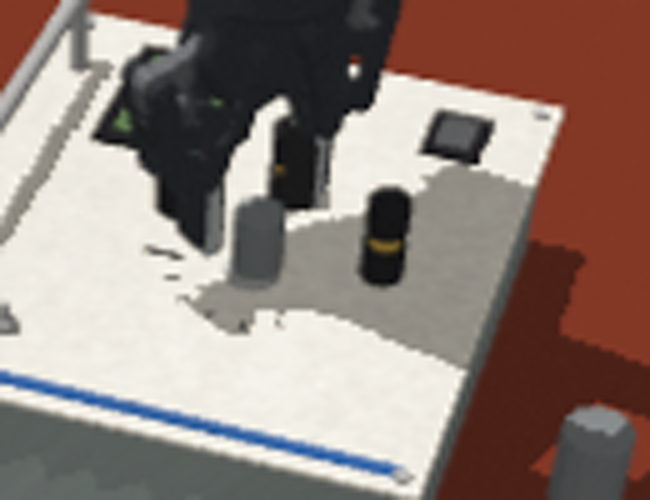

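Each finger is beside the cap, with the tips about half-way down at (208,250) and (318,208). I'll go 8 mm lower and close.

>>> carry_out(
  series=[
    {"x": 0,"y": 0,"z": 0.055,"rx": 0,"ry": 0,"rz": 0,"gripper": 0.6},
    {"x": 0,"y": 0,"z": 0,"rx": 0,"ry": 0,"rz": 0,"gripper": 0.3},
    {"x": 0,"y": 0,"z": 0,"rx": 0,"ry": 0,"rz": 0,"gripper": 0.0},
    {"x": 0,"y": 0,"z": 0,"rx": 0,"ry": 0,"rz": 0,"gripper": 0},
    {"x": 0,"y": 0,"z": 0,"rx": 0,"ry": 0,"rz": 0,"gripper": 0},
    {"x": 0,"y": 0,"z": 0,"rx": 0,"ry": 0,"rz": 0,"gripper": 0},
  ],
  grip_force=25,
)

```text
clock: 5.7
eef_pos: [0.513, -0.2279, 0.0858]
orientation: [0.334, 0.943, -0.0, -0.0]
contact_force: [-3.4, -2.4, 5.0]
finger_gap: 0.271
grip_force: 24.8
```

>>> carry_out(
  series=[
    {"x": 0,"y": 0,"z": -0.08,"rx": 0,"ry": 0,"rz": 0,"gripper": 0},
    {"x": 0,"y": 0,"z": -0.15,"rx": 0,"ry": 0,"rz": 0,"gripper": 0},
    {"x": 0,"y": 0,"z": -0.3,"rx": 0,"ry": 0,"rz": 0,"gripper": 0},
    {"x": 0,"y": 0,"z": -0.3,"rx": 0,"ry": 0,"rz": 0,"gripper": 0},
  ],
)

```text
clock: 6.2
eef_pos: [0.5134, -0.2274, 0.2118]
orientation: [0.334, 0.943, 0.0, 0.0]
contact_force: [1.2, -0.4, -0.1]
finger_gap: 0.273
grip_force: 24.7
```

Run:
```python
from h import *
a=plan([.45,0,.22])
c=plan([.575,.2,.22],start=a)
d=plan([.575,.2,.05],start=c)
```

```text
from [ 0.5134 -0.2274  0.2118] 51.01 rows 5 t 6.2
  x 0.256 y 0.182 z -0.011 rz -0.000
  x 0.256 y 0.182 z -0.011 rz -0.000
  x 0.256 y 0.182 z -0.011 rz -0.000
  x 0.256 y 0.182 z -0.011 rz -0.000
  x 0.256 y 0.182 z -0.011 rz -0.000
from [0.45 0.   0.22] 51.01 rows 5 t 6.2
  x 0.038 y 0.312 z 0.000 rz -0.000
  x 0.038 y 0.312 z 0.000 rz -0.000
  x 0.038 y 0.312 z 0.000 rz -0.000
  x 0.038 y 0.312 z 0.000 rz -0.000
  x 0.038 y 0.312 z 0.000 rz -0.000
from [0.575 0.2   0.22 ] 51.01 rows 3 t 6.2
  x 0.000 y 0.000 z 0.378 rz -0.000
  x 0.000 y 0.000 z 0.378 rz -0.000
  x 0.000 y 0.000 z 0.378 rz -0.000
```

>>> carry_out(
  series=[
    {"x": 0.256,"y": 0.182,"z": -0.01,"rx": 0,"ry": 0,"rz": 0,"gripper": 0},
    {"x": 0.256,"y": 0.182,"z": -0.01,"rx": 0,"ry": 0,"rz": 0,"gripper": 0},
    {"x": 0.256,"y": 0.182,"z": -0.01,"rx": 0,"ry": 0,"rz": 0,"gripper": 0},
    {"x": 0.256,"y": 0.182,"z": 0,"rx": 0,"ry": 0,"rz": 0,"gripper": 0},
    {"x": 0.256,"y": 0.182,"z": 0,"rx": 0,"ry": 0,"rz": 0,"gripper": 0},
    {"x": 0.038,"y": 0.312,"z": 0,"rx": 0,"ry": 0,"rz": 0,"gripper": 0},
    {"x": 0.038,"y": 0.312,"z": 0,"rx": 0,"ry": 0,"rz": 0,"gripper": 0},
    {"x": 0.038,"y": 0.312,"z": 0,"rx": 0,"ry": 0,"rz": 0,"gripper": 0},
  ],
)

```text
clock: 7.2
eef_pos: [0.5258, 0.121, 0.2155]
orientation: [0.334, 0.943, 0.001, 0.001]
contact_force: [0.3, -1.0, 0.4]
finger_gap: 0.272
grip_force: 24.7
```

>>> carry_out(
  series=[
    {"x": 0.038,"y": 0.312,"z": 0,"rx": 0,"ry": 0,"rz": 0,"gripper": 0},
    {"x": 0.038,"y": 0.312,"z": 0,"rx": 0,"ry": 0,"rz": 0,"gripper": 0},
    {"x": 0,"y": 0,"z": 0.3,"rx": 0,"ry": 0,"rz": 0,"gripper": 0},
    {"x": 0,"y": 0,"z": 0.36,"rx": 0,"ry": 0,"rz": 0,"gripper": 0},
    {"x": 0,"y": 0,"z": 0.36,"rx": 0,"ry": 0,"rz": 0,"gripper": 0},
    {"x": 0,"y": 0,"z": 0.1,"rx": 0,"ry": 0,"rz": 0,"gripper": 0},
    {"x": 0,"y": 0,"z": 0,"rx": 0,"ry": 0,"rz": 0,"gripper": 0},
  ],
)

```text
clock: 8.07
eef_pos: [0.575, 0.1991, 0.0468]
orientation: [0.334, 0.943, -0.0, -0.0]
contact_force: [0.7, -0.5, -0.6]
finger_gap: 0.272
grip_force: 24.8
```

>>> carry_out(
  series=[
    {"x": 0,"y": 0,"z": 0.16,"rx": 0,"ry": 0,"rz": 0,"gripper": 0},
    {"x": 0,"y": 0,"z": 0.08,"rx": 0,"ry": 0,"rz": 0,"gripper": 0},
    {"x": 0,"y": 0,"z": 0.03,"rx": 0,"ry": 0,"rz": 0,"gripper": 0},
    {"x": 0,"y": 0,"z": 0,"rx": 0,"ry": 0,"rz": 0,"gripper": 0},
    {"x": 0,"y": 0,"z": 0,"rx": 0,"ry": 0,"rz": 0,"gripper": 0},
  ],
)

```text
clock: 8.7
eef_pos: [0.5754, 0.1991, 0.0069]
orientation: [0.334, 0.943, 0.0, 0.0]
contact_force: [-0.3, -0.8, 0.1]
finger_gap: 0.272
grip_force: 24.8
```

Run:
```python
from h import *
snap('side','s4.png',(190,260,350,380),5)
```

```text
(no output)
```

View pics/s4.png

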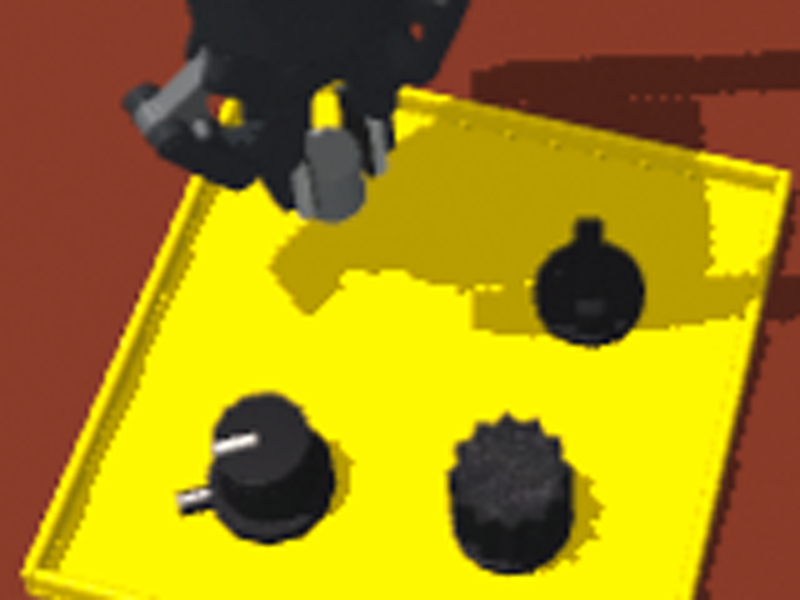

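Cap is held upright just above the empty quarter's floor (bottom at about (330,220)), so I'll lower it and release.

>>> carry_out(
  series=[
    {"x": 0,"y": 0,"z": 0.05,"rx": 0,"ry": 0,"rz": 0,"gripper": 0},
    {"x": 0,"y": 0,"z": 0,"rx": 0,"ry": 0,"rz": 0,"gripper": 0},
    {"x": 0,"y": 0,"z": 0,"rx": 0,"ry": 0,"rz": 0,"gripper": 0.6},
    {"x": 0,"y": 0,"z": 0,"rx": 0,"ry": 0,"rz": 0,"gripper": 0.6},
    {"x": 0,"y": 0,"z": -0.1,"rx": 0,"ry": 0,"rz": 0,"gripper": 0.6},
    {"x": 0,"y": 0,"z": -0.35,"rx": 0,"ry": 0,"rz": 0,"gripper": 0.6},
    {"x": 0,"y": 0,"z": -0.35,"rx": 0,"ry": 0,"rz": 0,"gripper": 0.6},
    {"x": 0,"y": 0,"z": 0,"rx": 0,"ry": 0,"rz": 0,"gripper": 0.6},
  ],
)

```text
clock: 9.75
eef_pos: [0.5783, 0.2, 0.1244]
orientation: [0.334, 0.943, 0.003, 0.004]
contact_force: [1.1, -0.0, -0.0]
finger_gap: 0.6
grip_force: 0.0
```

Run:
```python
from h import *
im=cv2.imread('pics/raw_s0.png').astype(int)
def blobs(im,x0,y0,x1,y1,th):
    m=(im[y0:y1,x0:x1].min(2)>th).astype(np.uint8); n,l,st,c=cv2.connectedComponentsWithStats(m)
    for i in range(1,n):
        ys,xs=np.where(l==i); 
        if len(xs)>3: print(len(xs),(xs.mean()+x0).round(2),(ys.mean()+y0).round(2),'x',xs.min()+x0,xs.max()+x0,'y',ys.min()+y0,ys.max()+y0)
blobs(im,215,330,270,375,110)
t=cv2.imread('pics/raw_t0.png').astype(int); blobs(t,180,195,215,225,100)
# dark masks (grip+skirt silhouette) 
for n,I,b in(('side',im,(215,330,270,375)),('top',t,(180,195,212,228))):
    x0,y0,x1,y1=b; m=(I[y0:y1,x0:x1].max(2)<110); ys,xs=np.where(m); print(n,len(xs),xs.min()+x0,xs.max()+x0,ys.min()+y0,ys.max()+y0)
    if n=='top':print('\n'.join(' '.join('%3d'%v for v in r) for r in I[y0:y1,x0:x1].max(2)))
def line(n,a,b,z):
    A,B=ray(n,a,z),ray(n,b,z);print(n,A[:2],B[:2],np.degrees(np.arctan2(*(B-A)[1::-1])),np.linalg.norm(B-A))
S=lambda x,y:(190+x/5,260+y/5)
line('side',S(257,438),S(214,448),.042)
line('side',S(262,437),S(214,448),.042)
line('side',S(212,492),S(179,502),.011)
```

```text
22 236.09 348.27 x 232 240 y 347 350
13 228.23 358.85 x 225 231 y 358 360
45 189.36 206.0 x 187 192 y 201 211
side 573 226 256 339 368
top 220 186 203 206 222
253 253 253 253 253 253 253 253 253 253 253 253 253 253 253 253 253 253 253 253 253 253 253 253 253 253 253 253 253 253 253 253
253 253 253 253 253 253 253 253 253 253 253 253 253 253 253 253 253 253 253 253 253 253 253 253 253 253 253 253 253 253 253 253
253 253 253 253 253 253 253 253 253 253 253 253 253 253 253 253 253 253 253 253 253 253 253 253 253 253 253 253 253 253 253 253
253 253 253 253 253 253 253 253 253 253 253 253 253 253 253 253 253 253 253 253 253 253 253 253 253 253 253 253 253 253 253 253
253 253 253 253 253 253 253 253 252 251 252 253 253 253 253 253 253 253 253 253 253 253 253 253 253 253 253 253 253 253 253 253
253 253 253 253 253 253 252 250 247 244 248 252 253 253 253 253 253 253 253 253 253 253 253 253 253 253 253 253 253 253 253 253
253 253 253 253 253 252 250 242 231 225 235 248 252 253 253 253 253 253 253 253 253 253 253 253 253 253 253 253 253 253 253 253
253 253 253 253 253 252 248 232 213 196 210 2
[... 2860 characters left out ...]
47 252 253 253 253 253 253 253 253 253
253 253 253 253 253 253 253 253 253 253 253 252 249 244 234 220 213 213 220 232 242 249 252 253 253 253 253 253 253 253 253 253
253 253 253 253 253 253 253 253 253 253 253 253 252 252 249 246 244 244 246 249 251 253 253 253 253 253 253 253 253 253 253 253
253 253 253 253 253 253 253 253 253 253 253 253 253 253 253 252 252 252 252 252 253 253 253 253 253 253 253 253 253 253 253 253
side [0.56237592 0.30993328] [0.57510761 0.31707598] 29.293193885843106 0.014598419838933839
side [0.5608696  0.30915523] [0.57510761 0.31707598] 29.087632331550147 0.016292919784772597
side [0.57883792 0.3201373 ] [0.58854243 0.32650408] 33.26740513851361 0.011606613126435097
```

```bash
cat >> h.py <<'E'
from scipy.optimize import minimize
def knobmask(n,p,z0,box,ss=8,yaw_only=None):
    x0,y0,x1,y1=box; m=np.zeros(((y1-y0)*ss,(x1-x0)*ss),np.uint8)
    t=np.linspace(0,2*np.pi,40); c,s=np.cos(p[2]),np.sin(p[2])
    cyl=lambda r,a,b:[(r*np.cos(q),r*np.sin(q),z) for q in t for z in(a,b)]
    for P in(cyl(.017,.007,.038),cyl(.022,0,.007),[(x,y,z) for x in(.015,.033) for y in(-.0035,.0035) for z in(0,.007)]):
        uv=np.array([proj(n,[p[0]+c*a-s*b,p[1]+s*a+c*b,z0+h]) for a,b,h in P])
        uv=((uv+.5-[x0,y0])*ss*16).astype(np.int32)
        cv2.fillConvexPoly(m,cv2.convexHull(uv),255,shift=4)
    return cv2.resize(m,(x1-x0,y1-y0),interpolation=cv2.INTER_AREA)/255.
E
python3 - <<'E'
from h import *
s=cv2.imread('pics/raw_s0.png').astype(float);t=cv2.imread('pics/raw_t0.png').astype(float)
V={'side':(s,(215,330,265,375),0),'top':(t,(180,195,212,228),1.3)}
obs={}
for n,(I,b,sg) in V.items():
    x0,y0,x1,y1=b;k=I[y0:y1,x0:x1]; o=1-(k[...,2]-k[...,0]).clip(0,253)/253
    obs[n]=(o>.5).astype(float) if n=='side' else o
def cost(p,cams):
    e=0
    for n in cams:
        m=knobmask(n,p*[.01,.01,.1],.004,V[n][1]); 
        if V[n][2]: m=cv2.GaussianBlur(m,(0,0),V[n][2])
        e+=((m-obs[n])**2).sum()
    return e
for cams in(['side'],['top'],['side','top']):
    r=min((minimize(cost,np.array([56.2,30.7,a]),args=(cams,),method='Nelder-Mead',options=dict(initial_simplex=np.array([56.2,30.7,a])+np.array([[0,0,0],[.4,0,0],[0,.4,0],[0,0,1]]),maxiter=90)) for a in(5.,6.2)),key=lambda r:r.fun)
    print(cams,r.x*[.01,.01,.1],np.degrees(r.x[2]*.1),r.fun)
E
```

```text
Traceback (most recent call last):
  File "h.py", line 43, in knobmask
    uv=np.array([proj(n,[p[0]+c*a-s*b,p[1]+s*a+c*b,z0+h]) for a,b,h in P])
                 ~~~~^^^^^^^^^^^^^^^^^^^^^^^^^^^^^^^^^^^^
  File "h.py", line 9, in proj
    K,T=par(n); q=K@(T[:3,:3]@np.array(P,float)+T[:3,3]); return q[:2]/q[2]
        ~~~^^^
  File "h.py", line 4, in par
    p=eyes.camera_params(n); return np.array(p["intrinsics"],float),np.array(p["world_to_cam"],float)
ValueError: time passes only in moves, steps and waits
```

```bash
sed -i 's/^def par(n):/from functools import lru_cache\n@lru_cache\ndef par(n):/' h.py
cat > kf.py <<'E'
from h import *
def knobfit(s,t,bs,bt,z0,g,mode='yellow'):
    V={'side':(s,bs,0),'top':(t,bt,1.3)};obs={}
    for n,(I,b,sg) in V.items():
        x0,y0,x1,y1=b;k=I[y0:y1,x0:x1].astype(float); o=1-(k[...,2]-k[...,0]).clip(0,253)/253
        obs[n]=(o>.5).astype(float) if n=='side' else o
    def cost(p,cams):
        e=0
        for n in cams:
            m=knobmask(n,p*[.01,.01,.1],z0,V[n][1])
            if V[n][2]: m=cv2.GaussianBlur(m,(0,0),V[n][2])
            e+=((m-obs[n])**2).sum()
        return e
    for cams in(['side'],['top'],['side','top']):
        r=min((minimize(cost,q,args=(cams,),method='Nelder-Mead',options=dict(initial_simplex=q+np.array([[0,0,0],[.4,0,0],[0,.4,0],[0,0,1]]),maxiter=80)) for q in (np.array([g[0]*100,g[1]*100,g[2]*10+d]) for d in(-.8,.5))),key=lambda r:r.fun)
        print(cams,r.x*[.01,.01,.1],np.degrees(r.x[2]*.1),r.fun)
E
python3 - <<'E'
from kf import *
knobfit(cv2.imread('pics/raw_s0.png'),cv2.imread('pics/raw_t0.png'),(215,330,265,375),(180,195,212,228),.004,[.562,.307,.56])
plan([.562,.307,.124],-58)
E
```

```text
['side'] [0.56205694 0.30891412 0.52857928] 30.28536174590242 13.600461361014995
['top'] [0.56319141 0.31001713 0.5611398 ] 32.15094242287335 4.563941228460166
['side', 'top'] [0.56205801 0.30894418 0.52962563] 30.345313073349335 21.348870013139802
from [0.5783 0.2    0.1244] 51.01 rows 11 t 9.75
  x 0.048 y 0.044 z 0.000 rz 0.083
  x 0.055 y 0.035 z 0.000 rz 0.083
  x 0.061 y 0.025 z 0.000 rz 0.083
  x 0.064 y 0.014 z 0.000 rz 0.083
  x 0.066 y 0.003 z 0.000 rz 0.083
  x 0.065 y -0.008 z 0.000 rz 0.083
  x 0.063 y -0.019 z 0.000 rz 0.083
  x 0.058 y -0.030 z 0.000 rz 0.083
  x 0.052 y -0.039 z 0.000 rz 0.083
  x 0.045 y -0.048 z 0.000 rz 0.083
  x 0.036 y -0.055 z 0.000 rz 0.083
```

>>> carry_out(
  series=[
    {"x": 0.048,"y": 0.044,"z": 0,"rx": 0,"ry": 0,"rz": 0.083,"gripper": 0.65},
    {"x": 0.055,"y": 0.035,"z": 0,"rx": 0,"ry": 0,"rz": 0.083,"gripper": 0.65},
    {"x": 0.061,"y": 0.025,"z": 0,"rx": 0,"ry": 0,"rz": 0.083,"gripper": 0.65},
    {"x": 0.064,"y": 0.014,"z": 0,"rx": 0,"ry": 0,"rz": 0.083,"gripper": 0.65},
    {"x": 0.066,"y": 0.003,"z": 0,"rx": 0,"ry": 0,"rz": 0.083,"gripper": 0.65},
    {"x": 0.065,"y": -0.008,"z": 0,"rx": 0,"ry": 0,"rz": 0.083,"gripper": 0.65},
    {"x": 0.063,"y": -0.019,"z": 0,"rx": 0,"ry": 0,"rz": 0.083,"gripper": 0.65},
    {"x": 0.058,"y": -0.03,"z": 0,"rx": 0,"ry": 0,"rz": 0.083,"gripper": 0.65},
  ],
)

```text
clock: 10.75
eef_pos: [0.5627, 0.2768, 0.1184]
orientation: [0.862, 0.508, -0.0, -0.0]
contact_force: [0.0, -0.1, -1.2]
finger_gap: 0.651
grip_force: 0.0
```

>>> carry_out(
  series=[
    {"x": 0.052,"y": -0.039,"z": 0,"rx": 0,"ry": 0,"rz": 0.083,"gripper": 0.65},
    {"x": 0.045,"y": -0.048,"z": 0,"rx": 0,"ry": 0,"rz": 0.083,"gripper": 0.65},
    {"x": 0.036,"y": -0.055,"z": 0,"rx": 0,"ry": 0,"rz": 0.083,"gripper": 0.65},
    {"x": 0,"y": 0,"z": 0,"rx": 0,"ry": 0,"rz": 0,"gripper": 0.65},
    {"x": 0,"y": 0,"z": 0,"rx": 0,"ry": 0,"rz": 0,"gripper": 0.65},
  ],
)

```text
clock: 11.38
eef_pos: [0.5588, 0.3055, 0.1184]
orientation: [0.962, 0.273, -0.0, 0.0]
contact_force: [0.1, -0.3, -0.3]
finger_gap: 0.647
grip_force: 0.0
```

Run:
```python
from h import *
a=plan([.5623,.3092,.03],-59,N=3)
```

```text
from [0.5588 0.3055 0.1184] -58.35 rows 3 t 11.375
  x 0.011 y -0.003 z 0.196 rz 0.002
  x 0.011 y -0.003 z 0.196 rz 0.002
  x 0.011 y -0.003 z 0.196 rz 0.002
```

>>> carry_out(
  series=[
    {"x": 0.033,"y": -0.009,"z": 0.1,"rx": 0,"ry": 0,"rz": 0.006,"gripper": 0.65},
    {"x": 0,"y": 0,"z": 0.3,"rx": 0,"ry": 0,"rz": 0,"gripper": 0.65},
    {"x": 0,"y": 0,"z": 0.2,"rx": 0,"ry": 0,"rz": 0,"gripper": 0.65},
    {"x": 0,"y": 0,"z": 0.1,"rx": 0,"ry": 0,"rz": 0,"gripper": 0.65},
    {"x": 0,"y": 0,"z": 0.05,"rx": 0,"ry": 0,"rz": 0,"gripper": 0.65},
    {"x": 0,"y": 0,"z": 0,"rx": 0,"ry": 0,"rz": 0,"gripper": 0.65},
  ],
)

```text
clock: 12.12
eef_pos: [0.5628, 0.3097, 0.0062]
orientation: [0.964, 0.265, 0.0, -0.0]
contact_force: [0.5, 0.0, 0.7]
finger_gap: 0.653
grip_force: 0.0
```

Run:
```python
from h import *
a=plan([.5623,.3092,.00],-59,N=1)
```

```text
from [0.5628 0.3097 0.0062] -59.26 rows 1 t 12.125
  x -0.004 y 0.001 z 0.041 rz -0.002
```

>>> carry_out(
  series=[
    {"x": 0,"y": 0,"z": 0.03,"rx": 0,"ry": 0,"rz": 0,"gripper": 0.65},
    {"x": 0,"y": 0,"z": 0,"rx": 0,"ry": 0,"rz": 0,"gripper": 0.45},
    {"x": 0,"y": 0,"z": 0,"rx": 0,"ry": 0,"rz": 0,"gripper": 0.2},
    {"x": 0,"y": 0,"z": 0,"rx": 0,"ry": 0,"rz": 0,"gripper": 0.0},
    {"x": 0,"y": 0,"z": 0,"rx": 0,"ry": 0,"rz": 0,"gripper": 0},
    {"x": 0,"y": 0,"z": 0,"rx": 0,"ry": 0,"rz": 0,"gripper": 0},
  ],
  grip_force=50,
)

```text
clock: 12.88
eef_pos: [0.563, 0.3099, 0.0023]
orientation: [0.964, 0.265, 0.001, -0.0]
contact_force: [-1.1, 1.2, 5.6]
finger_gap: 0.384
grip_force: 50.0
```

Run:
```python
from h import *
print(ctrl.get_state()['finger_gap'])
a=plan([.5623,.3092,.22],-59,N=4)
b=plan([.5623,.3092,.22],-59,N=4)
b=plan([.46,.02,.22],-30,start=a)
```

```text
0.3840859640283964
from [0.563  0.3099 0.0023] -59.26 rows 4 t 12.875
  x -0.002 y 0.000 z -0.363 rz -0.001
  x -0.002 y 0.000 z -0.363 rz -0.001
  x -0.002 y 0.000 z -0.363 rz -0.001
  x -0.002 y 0.000 z -0.363 rz -0.001
from [0.563  0.3099 0.0023] -59.26 rows 4 t 12.875
  x -0.002 y 0.000 z -0.363 rz -0.001
  x -0.002 y 0.000 z -0.363 rz -0.001
  x -0.002 y 0.000 z -0.363 rz -0.001
  x -0.002 y 0.000 z -0.363 rz -0.001
from [0.5623 0.3092 0.22  ] -59 rows 6 t 12.875
  x -0.263 y 0.217 z 0.000 rz -0.040
  x -0.280 y 0.194 z 0.000 rz -0.040
  x -0.296 y 0.170 z 0.000 rz -0.040
  x -0.309 y 0.144 z 0.000 rz -0.040
  x -0.320 y 0.118 z 0.000 rz -0.040
  x -0.329 y 0.090 z 0.000 rz -0.040
```

>>> carry_out(
  series=[
    {"x": 0,"y": 0,"z": -0.1,"rx": 0,"ry": 0,"rz": 0,"gripper": 0},
    {"x": 0,"y": 0,"z": -0.33,"rx": 0,"ry": 0,"rz": 0,"gripper": 0},
    {"x": 0,"y": 0,"z": -0.36,"rx": 0,"ry": 0,"rz": 0,"gripper": 0},
    {"x": 0,"y": 0,"z": -0.36,"rx": 0,"ry": 0,"rz": 0,"gripper": 0},
    {"x": 0,"y": 0,"z": -0.27,"rx": 0,"ry": 0,"rz": 0,"gripper": 0},
    {"x": 0,"y": 0,"z": 0,"rx": 0,"ry": 0,"rz": 0,"gripper": 0},
    {"x": 0,"y": 0,"z": 0,"rx": 0,"ry": 0,"rz": 0,"gripper": 0},
  ],
)

```text
clock: 13.75
eef_pos: [0.5619, 0.3093, 0.2143]
orientation: [0.964, 0.265, -0.0, 0.0]
contact_force: [0.0, 0.2, -0.7]
finger_gap: 0.385
grip_force: 49.8
```

Run:
```python
from h import *
print(ctrl.get_state()['eef_pos'],ctrl.get_state()['finger_gap'])
snap('side','s5.png');snap('top','t5.png')
s4=cv2.imread('pics/raw_s4.png');s5=cv2.imread('pics/raw_s5.png');t5=cv2.imread('pics/raw_t5.png')
kp=proj('side',np.array(ctrl.get_state()['eef_pos']));print(kp)
sh=proj('side',[.5127,-.228,.116]);tp=proj('top',[.5127,-.228,.116]);print(sh,tp)
def r(im,c,w,h,W,H):
    x,y=int(c[0]-w/2),int(c[1]-h/2);print(x,y);return cv2.resize(im[y:y+h,x:x+w],(W,H),interpolation=cv2.INTER_CUBIC)
A=r(s4,sh,32,24,400,300);B=r(s5,sh,32,24,400,300);C=r(t5,tp,40,30,400,300);D=r(s5,kp,80,60,400,300)
cv2.imwrite('pics/c5.png',np.vstack([np.hstack([A,B]),np.hstack([C,D])]))
for im,c in((s4,sh),(t5,tp)):
    x,y=int(c[0]),int(c[1]);print(im[y-9:y+10,x-12:x+13].mean(2).astype(int))
```

```text
[0.56186903 0.30926306 0.21427727] 0.3847111489296108
[228.58111347 293.87478162]
[340.84144895 126.16005626] [444.95271762 233.29081256]
324 114
324 114
424 218
188 263
[[193 124  93 127 135 134 134 134 135 134 133 133 133 132 132 131 132 132
  131 129 128 127 126 124 122]
 [202 190 137  99 126 135 135 134 133 133 133 133 132 132 132 131 131 130
  129 128 127 125 123 122 119]
 [203 198 188 134  98 126 134 133 133 133 132 131 132 131 132 131 130 129
  128 126 125 123 121 119 116]
 [206 201 194 183 131  97 125 133 133 132 132 132 131 131 130 130 129 128
  127 124 123 121 119 117 119]
 [197 203 197 189 177 126  96 124 132 132 132 132 130 131 130 130 128 127
  124 123 120 118 116 119 138]
 [170 188 196 194 185 171 113 122 132 131 131 131 131 130 129 128 127 123
  122 120 118 116 165 227 236]
 [148 163 182 191 188 179 164 124 124 130 130 130 130 129 128 126 123 121
  120 118 116 167 229 241 242]
 [146 148 159 176 186 184 173 139 100 122 130 129 129 128 126 122 121 119
  118 115 129 227 242 243 242]
 [145 145 146 157 174 182 171 160 108 118 129 129 130 125 121 120 119 117
  115  99 182 23
[... 2361 characters left out ...]
70 159 163 176 184 185 191 200 218 227
  229 228 231 231 230 232 231]
 [231 231 230 224 210 199 195 188 171 159 154 160 163 169 182 201 221 227
  229 229 231 230 232 233 232]
 [233 232 231 228 222 210 198 187 173 163 158 156 159 169 189 214 225 228
  229 232 230 232 231 232 232]
 [232 232 232 231 228 223 211 194 184 173 164 167 170 178 205 223 229 229
  230 231 231 230 231 232 233]
 [232 231 232 232 230 229 224 217 205 197 190 186 190 204 220 227 230 230
  230 231 231 231 231 230 232]
 [231 231 230 233 233 231 231 227 223 223 218 216 215 220 224 230 232 231
  231 232 231 230 229 231 231]
 [230 231 229 232 232 233 232 230 230 232 230 229 226 227 230 229 231 232
  230 232 231 230 230 229 230]]
```

View pics/c5.png

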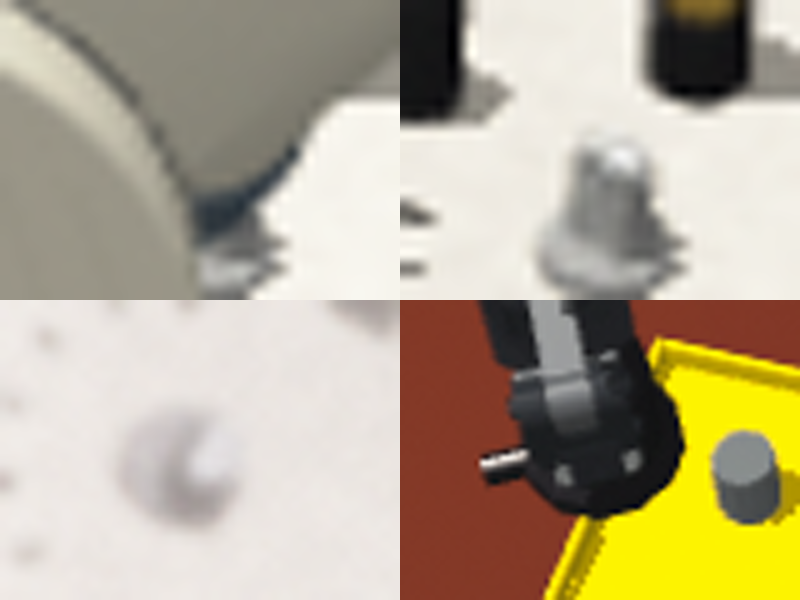

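The side-view crop shows the bare shaft, with its tip at about (615,150). The cap stands upright in the tray at (745,480), and the knob is held with its nose pointing left. To measure the flat, I'll fit a rendered shaft to both pictures.

```bash
cat > flat.py <<'E'
from h import *
def basis(n,xy,th,box,sg,ss=6):
    x0,y0,x1,y1=box; H,W=(y1-y0)*ss,(x1-x0)*ss; L=np.zeros((H,W),np.int32)
    K,T=par(n);R=T[:3,:3];cam=-R.T@T[:3,3]
    def P(pts):
        q=(np.array(pts)@R.T+T[:3,3])@K.T; return np.round(((q[:,:2]/q[:,2:]+.5-[x0,y0])*ss)*16).astype(np.int32)
    def circ(r,z,a): return np.c_[xy[0]+r*np.cos(a),xy[1]+r*np.sin(a),np.full(len(a),z)]
    A=np.linspace(0,2*np.pi,61)[:-1]; hull=lambda p,v:cv2.fillConvexPoly(L,cv2.convexHull(P(p)),v,shift=4)
    hull(np.vstack([circ(.013,.092,A),circ(.013,.096,A)]),1); hull(circ(.013,.096,A),2)
    for r,za,zb in((.008,.096,.114),(.0073,.114,.116)):
        h=np.arccos(.003/r); a=th+np.linspace(h,2*np.pi-h,49); lo,hi=circ(r,za,a),circ(r,zb,a)
        for i in range(48):
            m=(a[i]+a[i+1])/2; nv=np.array([np.cos(m),np.sin(m),0])
            if nv@(cam-lo[i])>0: cv2.fillConvexPoly(L,P([lo[i],lo[i+1],hi[i+1],hi[i]]),100+int(np.degrees(m)%360),shift=4)
        nv=np.array([np.cos(th),np.sin(th),0])
        if nv@(cam-lo[0])>0: cv2.fillConvexPoly(L,P([lo[0],lo[-1],hi[-1],hi[0]]),4,shift=4)
        cv2.fillConvexPoly(L,P(hi),3,shift=4)
    w=L>=100; g=np.radians(L-100.)
    B=[L==0,L==1,L==2,L==3,L==4,w,w*np.cos(g),w*np.sin(g)]
    B=[cv2.resize(np.float32(b),(x1-x0,y1-y0),interpolation=cv2.INTER_AREA) for b in B]
    if sg: B=[cv2.GaussianBlur(b,(0,0),sg) for b in B]
    return np.stack(B,-1),cv2.dilate((B[0]<.7).astype(np.uint8),None)>0
def score(I,n,xy,th,box,sg):
    B,m=basis(n,xy,th,box,sg); o=I[box[1]:box[3],box[0]:box[2]].mean(2).astype(float)[m]; b=B[m]
    lam=np.diag([0,0,0,0,0,0,.3,.3]); x=np.linalg.solve(b.T@b+lam+1e-3*np.eye(8),b.T@o); return ((b@x-o)**2).mean(),x
E
python3 - <<'E'
from flat import *
s=cv2.imread('pics/raw_s5.png');t=cv2.imread('pics/raw_t5.png')
for n,I,box,sg in(('side',s,(328,110,354,146),.4),('top',t,(430,220,460,248),1.2)):
    out=[]
    for thd in range(0,360,10):
        b=min((score(I,n,(.5127+dx*.001,-.228+dy*.001),np.radians(thd),box,sg)[0],dx,dy) for dx in(-2,-1,0,1,2) for dy in(-2,-1,0,1,2))
        out.append((thd,round(b[0],1),b[1],b[2]))
    print(n,out)
E
```

```text
side [(0, np.float64(553.1), 1, -2), (10, np.float64(597.2), 1, -2), (20, np.float64(455.9), 1, -2), (30, np.float64(337.5), 1, -2), (40, np.float64(269.5), 1, -2), (50, np.float64(246.6), 1, -2), (60, np.float64(224.5), 1, -2), (70, np.float64(250.2), 1, -2), (80, np.float64(280.8), 1, -2), (90, np.float64(335.5), 1, -1), (100, np.float64(354.3), 1, -1), (110, np.float64(395.1), 1, -1), (120, np.float64(433.4), 1, -1), (130, np.float64(467.0), 1, -1), (140, np.float64(496.5), 1, -2), (150, np.float64(502.8), 0, -1), (160, np.float64(502.9), 0, -2), (170, np.float64(551.8), 0, -2), (180, np.float64(550.1), 0, -2), (190, np.float64(675.6), 0, -2), (200, np.float64(549.0), 0, -2), (210, np.float64(402.7), 0, -2), (220, np.float64(367.8), 0, -2), (230, np.float64(349.5), 1, -2), (240, np.float64(331.9), 1, -2), (250, np.float64(332.5), 1, -2), (260, np.float64(338.3), 1, -2), (270, np.float64(347.2), 1, -2), (280, np.float64(348.3), 1, -2), (290, np.float64(349.1), 1, -2), (300, np.float64(350.7), 1, -2), (310, np.float64(354.9), 1, -2), (320, np.float64(363.0), 1, -2), (330, np.float64
[... 521 characters left out ...]
0, np.float64(65.1), -1, 1), (150, np.float64(66.0), -1, 2), (160, np.float64(67.9), -1, 2), (170, np.float64(73.2), -1, 2), (180, np.float64(83.1), -1, 2), (190, np.float64(88.4), -1, 1), (200, np.float64(90.1), 0, -1), (210, np.float64(84.6), 0, -1), (220, np.float64(76.4), 1, -2), (230, np.float64(67.3), 1, -2), (240, np.float64(56.8), 1, -2), (250, np.float64(51.7), 1, -2), (260, np.float64(47.0), 1, -2), (270, np.float64(46.4), 1, -2), (280, np.float64(45.4), 1, -2), (290, np.float64(44.1), 1, -2), (300, np.float64(44.1), 1, -2), (310, np.float64(43.5), 1, -2), (320, np.float64(43.6), 1, -1), (330, np.float64(42.0), 1, -2), (340, np.float64(42.0), 1, -2), (350, np.float64(41.3), 1, -1)]
```

Run:
```python
from flat import *
s=cv2.imread('pics/raw_s5.png');t=cv2.imread('pics/raw_t5.png')
for n,I,box,sgs in(('side',s,(328,110,354,146),(.3,.6,.9)),('top',t,(430,220,460,248),(.9,1.2,1.5))):
  for sg in sgs:
    f=lambda p:score(I,n,p[:2]*.01,p[2]*.1,box,sg)[0]
    q=np.array([51.3,-22.9,10.5]); r=minimize(f,q,method='Nelder-Mead',options=dict(initial_simplex=q+np.array([[0,0,0],[.15,0,0],[0,.15,0],[0,0,2]]),maxiter=120))
    print(n,sg,r.x[:2]*.01,np.degrees(r.x[2]*.1),r.fun,score(I,n,r.x[:2]*.01,r.x[2]*.1,box,sg)[1].round())
    print('   ',[(a,round(min(score(I,n,r.x[:2]*.01+[i*.0007,j*.0007],np.radians(a),box,sg)[0] for i in(-1,0,1) for j in(-1,0,1)),1)) for a in range(45,80,5)])
```

```text
side 0.3 [ 0.51377484 -0.22972423] 59.11700814889052 221.31935437533028 [233. 121. 170. 216. 133.  93.  -5.  -7.]
    [(45, np.float64(255.8)), (50, np.float64(240.5)), (55, np.float64(224.9)), (60, np.float64(224.4)), (65, np.float64(235.4)), (70, np.float64(250.5)), (75, np.float64(265.8))]
side 0.6 [ 0.51360782 -0.22998538] 61.49822493014751 219.1049738011732 [240.  92. 177. 223. 129.  79.  -7. -20.]
    [(45, np.float64(251.0)), (50, np.float64(235.9)), (55, np.float64(229.6)), (60, np.float64(222.8)), (65, np.float64(226.4)), (70, np.float64(235.3)), (75, np.float64(249.6))]
side 0.9 [ 0.5136272  -0.23004339] 62.90649873314435 286.5651458815974 [245.  68. 182. 224. 126.  60.  -3. -11.]
    [(45, np.float64(318.3)), (50, np.float64(302.8)), (55, np.float64(293.1)), (60, np.float64(290.7)), (65, np.float64(292.9)), (70, np.float64(295.8)), (75, np.float64(307.1))]
top 0.9 [ 0.5135058 -0.2280875] 56.96767709963708 32.370035249337356 [231. 177. 193. 222. 179. 111.   6.  32.]
    [(45, np.float64(35.3)), (50, np.float64(33.9)), (55, np.float64(34.5)), (60, np.float64(32.8)), (65, np.float64(33.2)), (70, np.float64(34.0)), (75, np.float64(34.2))]
top 1.2 [ 0.51350501 -0.22846008] 56.80537450357008 29.396620415525735 [233. 163. 191. 225. 186.  96.   5.  25.]
    [(45, np.float64(30.7)), (50, np.float64(30.4)), (55, np.float64(29.8)), (60, np.float64(29.3)), (65, np.float64(28.9)), (70, np.float64(29.1)), (75, np.float64(29.0))]
top 1.5 [ 0.51354352 -0.22847944] 56.640043153671144 31.26741963083361 [234. 171. 188. 226. 195.  81.   5.  18.]
    [(45, np.float64(33.9)), (50, np.float64(33.0)), (55, np.float64(31.8)), (60, np.float64(31.7)), (65, np.float64(31.5)), (70, np.float64(31.9)), (75, np.float64(31.8))]
```

Run:
```python
from h import *
D=lambda x,y:(188+(x-400)/5,263+(y-300)/5)
a,b=ray('side',D(483,467),.223),ray('side',D(527,456),.223);c=np.array([.5612,.3084,.223])
for u,v in((b,a),(c,a)):print(u,v,np.degrees(np.arctan2(*(v-u)[1::-1])),np.linalg.norm((v-u)[:2]))
im=cv2.imread('pics/raw_s5.png');m=(im[285:302,198:220].min(2)>120);ys,xs=np.where(m);print(len(xs),np.c_[xs+198,ys+285].tolist())
# hover: nose at 61 -> tool yaw -29
p=plan([.46,.02,.215],-45)
p=plan([.5136,-.2285,.19],-29,start=p)
```

```text
[0.57779464 0.3203765  0.223     ] [0.58802487 0.32675222 0.223     ] 31.932131677829766 0.01205434873541608
[0.5612 0.3084 0.223 ] [0.58802487 0.32675222 0.223     ] 34.377958211517296 0.03250196353094657
17 [[210, 293], [211, 293], [212, 293], [206, 294], [207, 294], [208, 294], [209, 294], [210, 294], [211, 294], [212, 294], [204, 295], [205, 295], [206, 295], [207, 295], [208, 295], [209, 295], [205, 296]]
from [0.5615 0.3091 0.213 ] -59.26 rows 6 t 13.85
  x -0.261 y 0.218 z -0.002 rz -0.020
  x -0.270 y 0.207 z -0.002 rz -0.020
  x -0.278 y 0.196 z -0.002 rz -0.020
  x -0.286 y 0.184 z -0.002 rz -0.020
  x -0.294 y 0.172 z -0.002 rz -0.020
  x -0.300 y 0.160 z -0.002 rz -0.020
from [0.46  0.02  0.215] -45 rows 5 t 13.85
  x -0.184 y 0.285 z 0.033 rz -0.027
  x -0.199 y 0.274 z 0.033 rz -0.027
  x -0.214 y 0.263 z 0.033 rz -0.027
  x -0.229 y 0.250 z 0.033 rz -0.027
  x -0.242 y 0.237 z 0.033 rz -0.027
```

>>> carry_out(
  series=[
    {"x": -0.261,"y": 0.218,"z": 0,"rx": 0,"ry": 0,"rz": -0.02,"gripper": 0},
    {"x": -0.27,"y": 0.207,"z": 0,"rx": 0,"ry": 0,"rz": -0.02,"gripper": 0},
    {"x": -0.278,"y": 0.196,"z": 0,"rx": 0,"ry": 0,"rz": -0.02,"gripper": 0},
    {"x": -0.286,"y": 0.184,"z": 0,"rx": 0,"ry": 0,"rz": -0.02,"gripper": 0},
    {"x": -0.294,"y": 0.172,"z": 0,"rx": 0,"ry": 0,"rz": -0.02,"gripper": 0},
    {"x": -0.3,"y": 0.16,"z": 0,"rx": 0,"ry": 0,"rz": -0.02,"gripper": 0},
    {"x": -0.184,"y": 0.285,"z": 0,"rx": 0,"ry": 0,"rz": -0.027,"gripper": 0},
    {"x": -0.199,"y": 0.274,"z": 0,"rx": 0,"ry": 0,"rz": -0.027,"gripper": 0},
  ],
)

```text
clock: 14.85
eef_pos: [0.4821, -0.0801, 0.2135]
orientation: [0.9, 0.436, -0.001, -0.001]
contact_force: [1.0, 0.1, 0.5]
finger_gap: 0.382
grip_force: 49.8
```

>>> carry_out(
  series=[
    {"x": -0.214,"y": 0.263,"z": 0.03,"rx": 0,"ry": 0,"rz": -0.027,"gripper": 0},
    {"x": -0.229,"y": 0.25,"z": 0.03,"rx": 0,"ry": 0,"rz": -0.027,"gripper": 0},
    {"x": -0.242,"y": 0.237,"z": 0.03,"rx": 0,"ry": 0,"rz": -0.027,"gripper": 0},
    {"x": 0,"y": 0,"z": 0,"rx": 0,"ry": 0,"rz": 0,"gripper": 0},
    {"x": 0,"y": 0,"z": 0,"rx": 0,"ry": 0,"rz": 0,"gripper": 0},
  ],
)

```text
clock: 15.48
eef_pos: [0.5148, -0.2271, 0.1997]
orientation: [0.86, 0.51, -0.001, -0.001]
contact_force: [-0.4, -0.3, -0.5]
finger_gap: 0.38
grip_force: 49.9
```

Run:
```python
from h import *
p=plan([.5139,-.2278,.13],-29)
print(ctrl.get_state()['finger_gap'])
```

```text
from [ 0.5148 -0.2271  0.1997] -28.73 rows 2 t 15.475
  x -0.003 y -0.002 z 0.232 rz 0.001
  x -0.003 y -0.002 z 0.232 rz 0.001
0.37950216041289686
```

>>> carry_out(
  series=[
    {"x": -0.005,"y": -0.004,"z": 0.2,"rx": 0,"ry": 0,"rz": 0.002,"gripper": 0},
    {"x": 0,"y": 0,"z": 0.25,"rx": 0,"ry": 0,"rz": 0,"gripper": 0},
    {"x": 0,"y": 0,"z": 0,"rx": 0,"ry": 0,"rz": 0,"gripper": 0},
    {"x": 0,"y": 0,"z": 0,"rx": 0,"ry": 0,"rz": 0,"gripper": 0},
  ],
)

```text
clock: 15.98
eef_pos: [0.5155, -0.2274, 0.1345]
orientation: [0.861, 0.509, 0.0, 0.0]
contact_force: [0.0, 0.5, -1.3]
finger_gap: 0.38
grip_force: 49.9
```

Run:
```python
from h import *
st=ctrl.get_state();print(st['eef_pos'])
plan([.5139,-.2278,.13],-29)
snap('side','s6.png')
im=cv2.imread('pics/raw_s6.png')
# silhouette fit of visible lower knob: print gray around the predicted skirt
zu=st['eef_pos'][2]+.0017
for a in(0,):
    n=[.5139-.0005+.033*np.cos(np.radians(61)),-.2278-.0009+.033*np.sin(np.radians(61)),zu+.007];print('pred nose tip',proj('side',n),'centre under',proj('side',[.5134,-.2287,zu]),'shaft base',proj('side',[.5136,-.2288,.096]))
x,y=map(int,proj('side',[.5134,-.2287,zu]))
print(x-20,y-14);g=im.mean(2).astype(int)[y-14:y+22,x-20:x+16]
print('\n'.join(' '.join('%3d'%v for v in r) for r in g))
```

```text
[ 0.51545279 -0.22742525  0.13450089]
from [ 0.5155 -0.2274  0.1345] -28.85 rows 1 t 15.975
  x -0.007 y -0.008 z 0.030 rz 0.001
pred nose tip [331.44912379 122.48613451] centre under [341.13675909 118.59842525] shaft base [340.02588344 132.9241183 ]
321 104
106 106 106 106 106 106 106 104  73 116  84  37  24  27  32  33  25  22  69 101  67  30  23  78 103 107  68  36  31  30  32  32  71 211 230 234
106 106 106 106 106 106 107 106 110 125  82  35  24  32  36  35  34 120 218 147  51  22  24  78 104 107  69  36  30  30  32  31  75 219 235 234
104 106 106 106 106 106 106 106 115 126  81  35  23  27  32 121 217 188 132  69  27  21  24  93 108 107  62  31  30  30  30  31  75 218 234 234
 57  69  78  93 103 106 106 106 107 125  81  35  23  22  25  89 155 108  51  36  25  22  24  96 108 107  61  30  31  30  31  31 116 222 234 235
 36  40  44  49  56  66  72  92  83  78  65  38  26  24  24  37  59  41  33  34  33  24  27  95 109 107  61  31  31  30  32  30 163 227 235 235
 32  35  36  35  37  40  40  47  45  41  41  35  25  22  24  24  24  24  25  25  23  21  45  98 108  95  54  31  30  30  
[... 3642 characters left out ...]
 220 231 231 232 233 234 236 235 231 156 148 121 105 105 105 102 102 104 101 101 135 143 142 140 141 142 142 143 141 140 139
236 234 228 225 225 232 233 233 233 234 234 233 234 235 192 136 108 103 104 105 105 103 102  96 119 141 143 142 141 141 143 144 143 142 141 138
235 235 235 234 234 233 233 234 233 233 232 229 232 233 230 209 159 120 105 103 102 100 112 131 139 142 140 138 139 140 144 145 144 143 141 138
234 233 233 233 233 232 233 234 235 235 235 234 233 234 234 182 144 135 133 127 132 134 135 140 143 143 140 139 141 141 141 141 141 142 141 139
237 236 235 235 189 163 148 223 236 236 236 237 237 236 188 145 140 140 140 216 170 141 141 142 142 141 139 139 140 140 139 138 140 142 143 142
```

Run:
```python
from h import *
zu=.1362; t=np.linspace(0,2*np.pi,200)
im=cv2.imread('pics/raw_s6.png').mean(2)
for dx,dy in((0,0),(.002,0),(0,.002)):
    k=np.array([.5155-.0005+dx,-.2274-.0009+dy])
    P=np.array([proj('side',[k[0]+.022*np.cos(a),k[1]+.022*np.sin(a),zu+z]) for a in t for z in(0,.007)])
    n=proj('side',[k[0]+.033*np.cos(1.06),k[1]+.033*np.sin(1.06),zu+.007]);n2=proj('side',[k[0]+.023*np.cos(1.06),k[1]+.023*np.sin(1.06),zu+.007])
    b=P[:,1].argmax();print(dx,dy,'right',P[:,0].max(),'bottom',P[b],'nose',n,n2)
# observed bottom edge subpixel for cols
for c in range(338,346):
    col=im[112:132,c]; i=np.where(col<60)[0].max(); print(c,112+i,col[i:i+3].astype(int),end=' ')
```

```text
0 0 right 350.40653891420595 bottom [340.83794674 124.63726298] nose [330.65101515 122.44491036] [333.69449895 120.46960912]
0.002 0 right 349.5319976020307 bottom [339.95934882 124.4886971 ] nose [329.76968936 122.29603013] [332.8163193  120.32203529]
0 0.002 right 350.22662215459775 bottom [340.64472905 125.17547942] nose [330.44379128 122.98402115] [333.4920168  121.00376014]
338 123 [ 21  71 107] 339 124 [45 99 98] 340 124 [ 39  99 102] 341 124 [ 26  98 105] 342 124 [ 36  98 106] 343 123 [ 20  67 112] 344 123 [ 21  74 128] 345 123 [ 21  97 135]
```

Run:
```python
from h import *
plan([.5140,-.2280,.1115],-29,N=1)
```

```text
from [ 0.5159 -0.2278  0.135 ] -28.86 rows 1 t 16.025
  x -0.007 y -0.010 z 0.157 rz 0.001
```

>>> carry_out(
  series=[
    {"x": -0.007,"y": -0.01,"z": 0.03,"rx": 0,"ry": 0,"rz": 0,"gripper": 0},
    {"x": 0,"y": 0,"z": 0.06,"rx": 0,"ry": 0,"rz": 0,"gripper": 0},
    {"x": 0,"y": 0,"z": 0.04,"rx": 0,"ry": 0,"rz": 0,"gripper": 0},
    {"x": 0,"y": 0,"z": 0.025,"rx": 0,"ry": 0,"rz": 0,"gripper": 0},
    {"x": 0,"y": 0,"z": 0,"rx": 0,"ry": 0,"rz": 0,"gripper": 0},
    {"x": 0,"y": 0,"z": 0,"rx": 0,"ry": 0,"rz": 0,"gripper": 0},
  ],
)

```text
clock: 16.77
eef_pos: [0.5132, -0.2282, 0.1104]
orientation: [0.861, 0.508, -0.0, 0.0]
contact_force: [1.0, -0.5, -0.8]
finger_gap: 0.382
grip_force: 49.9
```

>>> carry_out(
  series=[
    {"x": 0,"y": 0,"z": 0.02,"rx": 0,"ry": 0,"rz": 0,"gripper": 0},
    {"x": 0,"y": 0,"z": 0.015,"rx": 0,"ry": 0,"rz": 0,"gripper": 0},
    {"x": 0,"y": 0,"z": 0,"rx": 0,"ry": 0,"rz": 0,"gripper": 0},
    {"x": 0,"y": 0,"z": 0,"rx": 0,"ry": 0,"rz": 0,"gripper": 0},
  ],
)

```text
clock: 17.27
eef_pos: [0.5133, -0.228, 0.105]
orientation: [0.861, 0.508, 0.0, -0.0]
contact_force: [2.4, 1.4, -1.0]
finger_gap: 0.385
grip_force: 49.7
```

>>> carry_out(
  series=[
    {"x": 0,"y": 0.003,"z": 0.02,"rx": 0,"ry": 0,"rz": 0,"gripper": 0},
    {"x": 0,"y": 0,"z": 0.015,"rx": 0,"ry": 0,"rz": 0,"gripper": 0},
    {"x": 0,"y": 0,"z": 0,"rx": 0,"ry": 0,"rz": 0,"gripper": 0},
    {"x": 0,"y": 0,"z": 0,"rx": 0,"ry": 0,"rz": 0,"gripper": 0},
  ],
)

```text
clock: 17.77
eef_pos: [0.5135, -0.2282, 0.0996]
orientation: [0.861, 0.508, 0.0, -0.0]
contact_force: [2.3, 3.9, -1.4]
finger_gap: 0.385
grip_force: 49.7
```

>>> carry_out(
  series=[
    {"x": 0.003,"y": 0,"z": 0.02,"rx": 0,"ry": 0,"rz": 0,"gripper": 0},
    {"x": 0,"y": 0,"z": 0.012,"rx": 0,"ry": 0,"rz": 0,"gripper": 0},
    {"x": 0,"y": 0,"z": 0.01,"rx": 0,"ry": 0,"rz": 0,"gripper": 0},
    {"x": 0,"y": 0,"z": 0,"rx": 0,"ry": 0,"rz": 0,"gripper": 0},
    {"x": 0,"y": 0,"z": 0,"rx": 0,"ry": 0,"rz": 0,"gripper": 0},
  ],
)

```text
clock: 18.4
eef_pos: [0.5137, -0.228, 0.0943]
orientation: [0.861, 0.508, -0.0, 0.0]
contact_force: [-0.6, 4.4, 9.5]
finger_gap: 0.381
grip_force: 51.1
```

>>> carry_out(
  series=[
    {"x": 0,"y": 0.001,"z": 0,"rx": 0,"ry": 0,"rz": 0.07,"gripper": 0},
    {"x": 0,"y": 0.001,"z": 0,"rx": 0,"ry": 0,"rz": 0.07,"gripper": 0},
    {"x": 0,"y": 0.001,"z": 0,"rx": 0,"ry": 0,"rz": 0.07,"gripper": 0},
    {"x": 0,"y": 0.001,"z": 0,"rx": 0,"ry": 0,"rz": 0.07,"gripper": 0},
    {"x": 0,"y": 0,"z": 0,"rx": 0,"ry": 0,"rz": 0,"gripper": 0},
  ],
)

```text
clock: 19.02
eef_pos: [0.5148, -0.2283, 0.0943]
orientation: [0.972, 0.237, 0.001, 0.0]
contact_force: [-0.5, 5.4, 7.2]
finger_gap: 0.385
grip_force: 50.8
```

Run:
```python
from h import *
st=ctrl.get_state();print(st['ft_torque'],st['contact_force'])
plan([.5146,-.229,.0943],-94.3)
```

```text
[ 0.92349038 -0.09372691 -0.07474587] [-0.48475247  5.4433977   7.2351539 ]
from [ 0.5148 -0.2283  0.0943] -62.6 rows 4 t 19.025
  x -0.001 y 0.001 z 0.000 rz 0.066
  x -0.001 y 0.001 z 0.000 rz 0.066
  x -0.001 y 0.001 z 0.000 rz 0.066
  x -0.000 y 0.001 z 0.000 rz 0.066
```

>>> carry_out(
  series=[
    {"x": 0,"y": 0,"z": 0,"rx": 0,"ry": 0,"rz": 0.066,"gripper": 0},
    {"x": 0,"y": 0,"z": 0,"rx": 0,"ry": 0,"rz": 0.066,"gripper": 0},
    {"x": 0,"y": 0,"z": 0,"rx": 0,"ry": 0,"rz": 0.066,"gripper": 0},
    {"x": 0,"y": 0,"z": 0,"rx": 0,"ry": 0,"rz": 0.066,"gripper": 0},
    {"x": 0,"y": 0,"z": 0,"rx": 0,"ry": 0,"rz": 0,"gripper": 0},
    {"x": 0,"y": 0,"z": 0,"rx": 0,"ry": 0,"rz": 0,"gripper": 0},
  ],
)

```text
clock: 19.77
eef_pos: [0.515, -0.2295, 0.0943]
orientation: [0.999, -0.036, 0.001, 0.001]
contact_force: [0.6, -0.7, 5.8]
finger_gap: 0.383
grip_force: 50.5
```

```bash
cat > nose.py <<'E'
from h import *
im=eyes.read_camera('side').copy(); cv2.imwrite('pics/n.png',im[...,::-1])
st=ctrl.get_state();print(st['eef_pos'],st['ft_torque'][2],st['contact_force'])
plan(st['eef_pos'],-94.3,N=1)
c=np.array([.5136,-.229]); g=im.astype(int)
for d in(-14,-9,-4,1,6):
    u=np.array([np.cos(np.radians(d)),np.sin(np.radians(d))]);print(d,'nose tip',proj('side',[*(c+.033*u),.103]).round(1),'nose root',proj('side',[*(c+.023*u),.103]).round(1),'grip-top',proj('side',[*(c+.016*u),.134]).round(1))
x,y=map(int,proj('side',[*c,.103]));print(x-22,y-18)
print('\n'.join(' '.join('%3d'%v for v in r) for r in g.mean(2).astype(int)[y-18:y+16,x-22:x+14]))
E
python3 nose.py
```

```text
[ 0.51503944 -0.22948797  0.0943519 ] -0.054455021433570096 [-0.36729964 -0.41210528  5.94439273]
from [ 0.515  -0.2295  0.0944] -94.18 rows 1 t 19.825
  x 0.000 y 0.000 z 0.000 rz 0.001
-14 nose tip [327.6 126.1] nose root [331.4 127.4] grip-top [334.7 117.2]
-9 nose tip [327.  126.8] nose root [331.  127.9] grip-top [334.4 117.5]
-4 nose tip [326.6 127.5] nose root [330.7 128.4] grip-top [334.2 117.9]
1 nose tip [326.3 128.2] nose root [330.5 128.9] grip-top [334.1 118.2]
6 nose tip [326.1 129. ] nose root [330.4 129.4] grip-top [334.  118.6]
318 112
235 234 234 133  34  36  36  38  41  40  34  30  28  28  30  31  31  31  30  29  28  29  29  30  33  30  27  28  27  56  36  21  22  19 214 236
234 234 234 132  24  32  38  39  35  30  25  27  28  30  29  28  30  29  28  29  29  28  28  30  32  29  27  28  27  55  44  50  51  37 140 225
234 236 236 133  23  25  24  25  24  23  22  27  29  28  33  31  29  28  29  29  29  28  27  30  32  29  28  27  28  68  86  89  66  35 162 226
233 234 235 133  23  23  24  22  21  21  21  28  28  28  33  34  34  32  31  29  29  28  27  30  32  29  27  
[... 3654 characters left out ...]
 236 237 234 233 233 234 234 234 233 233 234 236 235 234 228 226 168 138 140 144 144 142 139 137 138 140 141 139 139 141 142
233 233 235 236 235 236 236 237 235 234 234 233 234 188 196 230 237 237 234 233 232 172 140 140 141 142 143 142 139 140 142 142 140 139 141 142
232 235 237 237 237 238 238 237 235 233 233 232 212 160 223 237 238 238 238 236 187 147 143 141 141 141 141 122 133 141 144 143 141 140 142 143
231 233 236 236 236 237 238 237 235 233 233 233 232 232 237 236 236 237 236 236 146 131 144 144 143 142 142  84 125 141 143 144 142 141 142 143
230 232 234 234 234 235 237 238 236 235 236 236 236 238 238 237 236 237 236 216 116 129 143 142 142 141 140 114 115 139 143 142 142 143 144 220
```

The pointer's white line is at about (329.5,127.8), which puts it within a few degrees of the mark. I'll release and back off.

>>> carry_out(
  series=[
    {"x": 0,"y": 0,"z": 0,"rx": 0,"ry": 0,"rz": 0,"gripper": 0.55},
    {"x": 0,"y": 0,"z": 0,"rx": 0,"ry": 0,"rz": 0,"gripper": 0.55},
    {"x": 0,"y": 0,"z": 0,"rx": 0,"ry": 0,"rz": 0,"gripper": 0.55},
    {"x": 0,"y": 0,"z": -0.1,"rx": 0,"ry": 0,"rz": 0,"gripper": 0.55},
    {"x": 0,"y": 0,"z": -0.3,"rx": 0,"ry": 0,"rz": 0,"gripper": 0.55},
    {"x": 0,"y": 0,"z": -0.35,"rx": 0,"ry": 0,"rz": 0,"gripper": 0.55},
    {"x": 0,"y": 0,"z": -0.35,"rx": 0,"ry": 0,"rz": 0,"gripper": 0.55},
    {"x": 0,"y": 0,"z": 0,"rx": 0,"ry": 0,"rz": 0,"gripper": 0.55},
  ],
)

```text
clock: 20.82
eef_pos: [0.5168, -0.2296, 0.2643]
orientation: [0.999, -0.036, 0.005, 0.002]
contact_force: [0.0, -0.5, -1.3]
finger_gap: 0.548
grip_force: 0.0
```

Run:
```python
from h import *
from kf import *
st=ctrl.get_state();print(st['eef_pos'],st['finger_gap'],st['contact_force'])
im=eyes.read_camera('side')[...,::-1].copy();cv2.imwrite('pics/raw_s7.png',im)
box=(318,100,360,145);x0,y0,x1,y1=box;k=im[y0:y1,x0:x1].mean(2);obs=(k<75).astype(float)|0 if False else (k<75).astype(float)
# white parts on top/nose count as knob: mask only compare non-white-line by closing
obs=cv2.morphologyEx(obs,cv2.MORPH_CLOSE,np.ones((3,3)))
def cost(p): return ((knobmask('side',[p[0]*.01,p[1]*.01,p[2]*.1],p[3]*.01,box)-obs)**2).sum()
for a in(-2,0.5):
    q=np.array([51.36,-22.9,a,9.6]);r=minimize(cost,q,method='Nelder-Mead',options=dict(initial_simplex=q+np.array([[0]*4,[.2,0,0,0],[0,.2,0,0],[0,0,1,0],[0,0,0,.3]]),maxiter=150));print(r.x,np.degrees(r.x[2]*.1),r.fun)
print('\n'.join(' '.join('%3d'%v for v in r) for r in k.astype(int)[5:35,2:38]))
```

```text
[ 0.51680077 -0.2295876   0.26434742] 0.5477170627134818 [ 0.03695671 -0.54795786 -1.26904411]
[ 51.34129433 -23.12791654   1.70925046   9.42829324] 9.793283751813613 313.47604767397155
[ 51.3117609  -22.93067114   1.71685027   9.59375979] 9.836827443987868 314.45254901960783
106 105 106 106 106 106 106 106 106 106 106  74  42  36  36  47 208 233 233 234 236 237 237 237 155  58  36  36  36  36  35  35  44 217 235 235
 97 104 106 106 105 106 106 106 106 106  93  56  36  36  33  92 218 234 233 232 234 235 235 236 149  51  36  35  35  35  36  35  28 217 234 233
 53  56  69  78  93 103 106 106 106 106  74  42  36  35  48 206 232 234 234 234 234 234 234 235 147  46  26  32  35  34  31  25  20 214 235 234
 36  37  40  43  49  54  66  71  92  82  51  36  36  33 159 228 235 234 236 236 236 235 234 235 135  27  24  23  24  23  22  20  62 215 234 235
 31  32  34  35  35  38  39  40  47  45  38  35  36  66 211 234 235 234 236 236 236 236 235 234 132  23  22  23  23  21  20  20  67 220 236 236
 76  34  56  64  62  51  39  35  35  35  36  35  30 204 233 236 236 235 234 234 236 236 235 234 132  23
[... 2796 characters left out ...]
 184 107  22  29  38  51  43  34  24  24  25  24  22  22  22  22  19  21  21  20  21  20  19  21  50 219 235 235 237 237 237
227 227 226 191 115  89  63  47  28  21  26  34  35  27  22  24  23  22  22  21  21  21  22  21  20  20  19  20  21  22 143 223 235 236 236 237
233 232 234 231 227 229 228 165 131 111  67  35  34  30  25  24  24  23  23  22  22  21  21  22  21  20  19  21  21  21 126 223 235 236 235 235
233 236 237 236 234 235 235 229 168 134  94  45  34  34  31  25  23  22  23  22  22  20  20  20  21  20  21  21  20  41 127 159 163 226 235 235
232 235 236 236 235 234 232 231 224 223 222 121  26  32  34  33  30  24  23  23  23  21  21  21  21  21  21  22  26  89 132 141 217 235 236 234
```

Run:
```python
from h import *
g=cv2.imread('pics/raw_s7.png').astype(float).mean(2)
c=np.array([.5136,-.229])
pts=[]
for x in range(335,341):
    col=(g[116:122,x]-36).clip(0); 
    ys=np.arange(116,122); 
    # ignore bright background above grip edge: keep rows from 117.5
    w=col*(ys>=118); print(x,w.astype(int)); 
    if w.sum()>60: pts.append((x,(w*ys).sum()/w.sum(),w.sum()))
pts=np.array(pts);print(pts)
W=np.array([ray('side',p[:2],.134)[:2] for p in pts]);print(W)
for s in(W,W[1:]):
    v=np.polyfit(s[:,0],s[:,1],1);print('line yaw',np.degrees(np.arctan(v[0])),'offset at c',np.polyval(v,c[0])-c[1])
m=ray('side',(337.5,118.65),.134)[:2];print(m)
for d in(-20,-14,-9,-4,1,6,12):
    u=np.array([np.cos(np.radians(d)),np.sin(np.radians(d))]);print(d,[proj('side',[*(c+r*u),.134]).round(1).tolist() for r in(0,.004,.008,.012,.017)],[proj('side',[*(c+r*u),.103]).round(1).tolist() for r in(.022,.028,.033)])
```

```text
335 [  0   0 186  75   3   0]
336 [  0   0 167  68   4   0]
337 [  0   0 152  91  18   0]
338 [  0   0  85 104  29   0]
339 [  0   0  49 144  48   0]
340 [ 0  0 17 87 26  0]
[[335.         118.30895334 264.33333333]
 [336.         118.31988873 239.66666667]
 [337.         118.48727735 262.        ]
 [338.         118.74658574 219.66666667]
 [339.         118.99724897 242.33333333]
 [340.         119.06649616 130.33333333]]
[[ 0.52754682 -0.22899737]
 [ 0.52535411 -0.22956236]
 [ 0.52303388 -0.22956148]
 [ 0.52064095 -0.22922846]
 [ 0.51825769 -0.22892702]
 [ 0.5160216  -0.22928062]]
line yaw -0.6273422666877198 offset at c -0.00016966287725911355
line yaw -2.9577035104199703 offset at c 5.2872231979389506e-05
[ 0.52181024 -0.22927542]
-20 [[341.0, 119.3], [339.5, 118.7], [338.0, 118.1], [336.6, 117.4], [334.7, 116.7]] [[332.2, 127.0], [330.1, 126.1], [328.3, 125.3]]
-14 [[341.0, 119.3], [339.4, 118.8], [337.9, 118.3], [336.3, 117.7], [334.3, 117.1]] [[331.8, 127.5], [329.5, 126.7], [327.6, 126.1]]
-9 [[341.0, 119.3], [339.4, 118.9], [337.7, 118.4], [336.1, 118.0], [334.0, 117.4]] [[331.4, 128.0], [329.0, 127.3], [327.0, 126.8]]
-4 [[341.0, 119.3], [339.3, 119.0], [337.6, 118.6], [335.9, 118.2], [333.8, 117.8]] [[331.1, 128.5], [328.7, 127.9], [326.6, 127.5]]
1 [[341.0, 119.3], [339.3, 119.0], [337.6, 118.8], [335.8, 118.5], [333.7, 118.2]] [[330.9, 128.9], [328.4, 128.5], [326.3, 128.2]]
6 [[341.0, 119.3], [339.3, 119.1], [337.5, 119.0], [335.7, 118.8], [333.5, 118.6]] [[330.8, 129.5], [328.2, 129.2], [326.1, 129.0]]
12 [[341.0, 119.3], [339.2, 119.2], [337.5, 119.2], [335.7, 119.1], [333.5, 119.0]] [[330.7, 130.1], [328.1, 130.0], [326.0, 129.9]]
```

```bash
python3 -c "
from plant import ctrl
print(ctrl.finish_job())"
```

```text
the job is handed in; nothing more can be done
None
```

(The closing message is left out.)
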